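# Clear the specimen bars out of their clips and shut the drawer

## Robot

A 7-joint arm with a two-finger parallel gripper is mounted at the origin on the work surface. World frame = base frame: x ahead of the robot, y to its left, z up, the work surface at z = 0. Lengths are in m, angles in rad, forces in N, time in s.
With the tool pointing down it reaches from about 0.4 to 0.875 m from the base axis. Payload 19.3 kg.
Tool frame: the origin (TCP) lies midway between the tips of the shut fingers; the grasp point (between the pads) lies 19 mm behind it; z points along the fingers, y is the line along which they close (so a half turn about z gives the same grasp; the last joint's range is limited). The gripper opens to 85 mm and grips with 20 to 120 N. Pads are 22 mm wide; open, the fingers measure 114 mm over their backs; the gripper's body (76 mm by 85 mm) begins 54 mm behind the grasp point. The pads swing forward as they close: fully open they stand 13 mm farther back than shut.
Start: joints at [-1.321, 0.521, -0.036, 1.599, 0.021, 1.021, -0.113], TCP at [0.197, 0.593, 0.231] pointing down, gripper open.
Joint ranges: [-2.91, 2.91], [-0.3, 2.13], [-1.5, 1.42], [0.17, 2.43], [-1.26, 4.41], [0.16, 1.93], [-2.52, 2.52]. Speed limits (rad/s): [1.89, 1.89, 2.39, 2.39, 3.01, 3.01, 3.01].

## Interface

Orientations are given as [roll, pitch, yaw] about the fixed x, y, z axes, in that order (R = Rz(yaw) Ry(pitch) Rx(roll)).
In Python, from workcell import * gives the robot as it stands. The module is installed in compiled form; this text tells all that it offers.
- The arm moves only by the tool play_rows, never from a script. Its argument "deltas" is a list of rows, each a list of 7 numbers: the shift along the tool's x, y, z in units of 500 mm (1.0 is 500 mm), then the turn, a rotation vector about the tool's x, y, z in units of 120 degrees (1.0 is 120 degrees), then the closure, from 0 (fully open) to 1 (shut). A call has 1 to 10 rows; each row is the pose to reach, as a shift and turn from the pose commanded when the call began, along the tool's axes at that moment; what a row does not reach only later rows make up. A row lasts 1/10 s, in which the tool goes at most 50 mm and 8.59 degrees, less where a joint would pass 70% of its speed; a pose out of reach is approached as far as the arm can. A call with a number of a shift or a turn outside -1 to 1 is refused whole. A call with a gripper value outside its range is refused whole. The fingers move at their own pace and stop on an object; "newtons" is the grip in N (left out, the last holds). Time passes only in rows, so rows that repeat a pose let the fingers close. It gives the time, the measured TCP pose, the force, the opening and the grip force at its end, in the units of the state.
- observe(): the state, without advancing time (a new reading comes with each control period).
- grab_frame(name): name is "side" or "top" or "wrist"; returns the picture (480x640x3 uint8, red, green, blue); there is no depth.
- get_calibration(name): a dict with "fovy" (degrees; the focal length in pixels is half the picture's height over the tangent of half this angle, whatever the lens; pixels are square), "cx", "cy" (the principal point, pixels), "xyz" and "rotation" of the camera in the world. Camera axes: x right, y down, z forward; pixel columns grow to the right and rows downward; lengths in m; the calibration is good to about 2 mm. The wrist camera is an equidistant fisheye: a pixel r from the principal point sees the ray r / f radians off the axis. A picture is of the moment at which its call begins: read the wrist's pose just before it. get_calibration takes no time and is no camera call; for the wrist camera it gives the pose at the moment of the call.
- job_done(): hands the job in; it is judged then, once.
The state is a dict: "clock": time; "qpos": joint angles; "qd": joint speeds; "joint_efforts": joint torques, N m; "position": TCP position; "tool_rot": TCP orientation; "force": force on the tool from outside, world axes, zero at the start; "moment": the same for the moment, N m; "grip_width": finger opening in m; "finger_force": force on a finger pad.
Only numpy, scipy, OpenCV 4.12 (cv2) and the standard library are available. Lean on these libraries where they do the work, as an engineer would, in place of code of your own. Each camera call takes 0.05 s, during which the arm holds its last target. There are 200 camera calls.

## Task

Pull open the drawer of the specimen case, snap every steel bar forward out of its orange spring clips and lay the bars flat on the drawer floor, pointing front to back, in the narrow compartments (any of them). Put the two brass frames from the bench flat, next to each other and not stacked, in the wide compartment at the drawer's left end as seen from the robot, then push the drawer fully shut. Leave the screwdriver, the bolt and the dark steel block where they are.

Things in the scene. Friction and masses are not known exactly. Their poses are not given: they have to be found in the camera images.
- station: Specimen case fixed to the bench: grey and blue steel, 200 deep (its x) x 500 wide (its y) x 70 high. Origin: centre of its underside, on the bench. Its -x side, 100 mm from the origin, is the front with the drawer and looks roughly towards the robot; +y is the left end as the robot sees it. Four pairs of spring clips stand on its top; a strip behind them, 47 mm behind the front, is 12 mm high.
- drawer (a joint): How far the drawer is out (m): 0 shut, at most 0.15, starts 0 to 0.03; slides along the case's -x with 2 N friction and stays put. Inside 130 mm front to back, walls 30 mm, dividers 16 mm high above the white floor, which is 12 mm above the bench. From 0.14 on all the inside is clear of the case top. Dividers front to back make one wide compartment at the left end (+y) and four narrow ones.
- drawer_pull (a point): Middle of the drawer's pull: a black upright fin standing out from the drawer's face, 12 thick (y) x 36 long (x) x 38 mm high, can be pinched from above across its thickness. The point is 39 mm above the bench, 19 below the fin's top, 16 mm behind its end nearest the robot (to push on) and 20 mm in front of the drawer's face; 30 mm is free on both sides. Moves with the drawer; axes as the case's.
- slot0 (a point): Centre of the wide left-end compartment's floor (for both frames, one behind the other), 12 mm above the bench; compartment 148 mm along y, 130 mm along x. Moves with the drawer; axes as the case's.
- slot1 (a point): Centre of the floor of narrow compartment 1 (1 is next to the wide one, 4 at the right end), 12 mm above the bench; 77 mm along y, 130 mm along x. Moves with the drawer; axes as the case's.
- slot2 (a point): Centre of the floor of narrow compartment 2 (1 is next to the wide one, 4 at the right end), 12 mm above the bench; 77 mm along y, 130 mm along x. Moves with the drawer; axes as the case's.
- slot3 (a point): Centre of the floor of narrow compartment 3 (1 is next to the wide one, 4 at the right end), 12 mm above the bench; 77 mm along y, 130 mm along x. Moves with the drawer; axes as the case's.
- slot4 (a point): Centre of the floor of narrow compartment 4 (1 is next to the wide one, 4 at the right end), 12 mm above the bench; 77 mm along y, 130 mm along x. Moves with the drawer; axes as the case's.
- bar0_mid (a point): Steel specimen bar 0: round, 16 mm diameter, 90 mm long in all, with a 9 mm long 20 x 20 mm square block at each end , so that it does not roll; about 0.16 kg. This point: its centre; x axis along the bar. Starts in the clips at y = 165 mm of the case, along the case's y. May be absent. Lying on a floor its centre is 10 mm above it.
- bar1_mid (a point): Steel specimen bar 1: round, 16 mm diameter, 90 mm long in all, with a 9 mm long 20 x 20 mm square block at each end , so that it does not roll; about 0.16 kg. This point: its centre; x axis along the bar. Starts in the clips at y = 55 mm of the case, along the case's y. May be absent. Lying on a floor its centre is 10 mm above it.
- bar2_mid (a point): Steel specimen bar 2: round, 16 mm diameter, 90 mm long in all, with a 9 mm long 20 x 20 mm square block at each end , so that it does not roll; about 0.16 kg. This point: its centre; x axis along the bar. Starts in the clips at y = -55 mm of the case, along the case's y. May be absent. Lying on a floor its centre is 10 mm above it.
- bar3_mid (a point): Steel specimen bar 3: round, 16 mm diameter, 90 mm long in all, with a 9 mm long 20 x 20 mm square block at each end , so that it does not roll; about 0.16 kg. This point: its centre; x axis along the bar. Starts in the clips at y = -165 mm of the case, along the case's y. May be absent. Lying on a floor its centre is 10 mm above it.
- frame0_mid (a point): Brass square frame, 50 x 50 x 18 mm with a 34 mm round bore through it, 0.2 kg, lying flat on the bench to the left or to the right of the case's front. This point: its centre, 9 mm above its underside; x and y along its sides, z up.
- frame1_mid (a point): Brass square frame, 50 x 50 x 18 mm with a 34 mm round bore through it, 0.2 kg, lying flat on the bench to the left or to the right of the case's front. This point: its centre, 9 mm above its underside; x and y along its sides, z up.
- block_mid (a point): Bystander: dark steel block 55 x 55 x 30 mm with four bright studs in its top, on the bench beside the case's front, left or right. Its centre (15 mm up). Leave it.
- driver_mid (a point): Bystander: red-handled screwdriver about 170 mm long lying on the bench near the robot, on the left. A point near its middle. Leave it.
- bolt_mid (a point): Bystander: loose steel bolt 58 mm long, lying on the bench near the robot, on the right. A point near its middle. Leave it.
- clip0 (a point): Clip pair 0: seat of a bar's centre, 112 mm above the bench, 42 over the case top, 30 mm behind the case's front; bar along the case's y. Two orange nylon C-clips, 7 mm wide, 30 mm either side of this point, open forward (case -x). Between them 53 mm is free round the bar, above, below and behind. Axes as the case's.
- clip1 (a point): Clip pair 1, next to pair 0, same build. Each clip has a sprung upper and lower jaw with a lip in front of the bar; jaws reach 14 mm above and below the bar's axis and 16 mm in front of it. A straight forward pull (case -x) of about 10 N snaps the bar out within 12 mm, then the jaws spring back. It cannot be lifted out upwards: pull 40 to 50 mm forward, then lift.
- clip2 (a point): Clip pair 2, next to pair 1, same build: seat of a bar's centre.
- clip3 (a point): Clip pair 3, at the right end, same build: seat of a bar's centre.
Not all that is in view belongs to the job. Leave any red look-alike of the part that bears bar0_mid alone.

How it is judged:
On the way, in this order (a step that is already met when the one before it is completed fails the run):
1. the drawer has been pulled out (value of joint drawer above 0.11 m), for 0.2 s.
2. every bar and both frames lie in their compartments of the open drawer (value of joint drawer above 0.06 m and x of bar0_mid in the frame of slot0 between -0.05 and 0.05 m and y of bar0_mid in the frame of slot0 between -0.4 and -0.08 m and z of bar0_mid in the frame of slot0 between 0.004 and 0.016 m and angle between the x axis of each of bar0_mid, bar1_mid, bar2_mid, bar3_mid and the x axis of station, either way round below 0.3 rad and x of bar1_mid in the frame of slot0 between -0.05 and 0.05 m and y of bar1_mid in the frame of slot0 between -0.4 and -0.08 m and z of bar1_mid in the frame of slot0 between 0.004 and 0.016 m and x of bar2_mid in the frame of slot0 between -0.05 and 0.05 m and y of bar2_mid in the frame of slot0 between -0.4 and -0.08 m and z of bar2_mid in the frame of slot0 between 0.004 and 0.016 m and x of bar3_mid in the frame of slot0 between -0.05 and 0.05 m and y of bar3_mid in the frame of slot0 between -0.4 and -0.08 m and z of bar3_mid in the frame of slot0 between 0.004 and 0.016 m and x of frame0_mid in the frame of slot0 between -0.05 and 0.05 m and y of frame0_mid in the frame of slot0 between -0.058 and 0.058 m and z of frame0_mid in the frame of slot0 between 0.004 and 0.014 m and angle between each of frame0_mid, frame1_mid's own z axis and vertical below 0.12 rad and x of frame1_mid in the frame of slot0 between -0.05 and 0.05 m and y of frame1_mid in the frame of slot0 between -0.058 and 0.058 m and z of frame1_mid in the frame of slot0 between 0.004 and 0.014 m), for 0.3 s.
3. the drawer is shut (value of joint drawer below 0.006 m), for 0.3 s.
At the end, for the whole second after the job is handed in: The drawer is shut to within 6 mm; every bar present lies flat on the floor of a narrow compartment (centre 4 to 16 mm above it), front to back within 0.3 rad; both frames lie flat on the floor of the wide left compartment, tilted less than 0.12 rad; all at rest (value of joint drawer below 0.006 m and x of bar0_mid in the frame of slot0 between -0.05 and 0.05 m and y of bar0_mid in the frame of slot0 between -0.4 and -0.08 m and z of bar0_mid in the frame of slot0 between 0.004 and 0.016 m and angle between the x axis of each of bar0_mid, bar1_mid, bar2_mid, bar3_mid and the x axis of station, either way round below 0.3 rad and x of bar1_mid in the frame of slot0 between -0.05 and 0.05 m and y of bar1_mid in the frame of slot0 between -0.4 and -0.08 m and z of bar1_mid in the frame of slot0 between 0.004 and 0.016 m and x of bar2_mid in the frame of slot0 between -0.05 and 0.05 m and y of bar2_mid in the frame of slot0 between -0.4 and -0.08 m and z of bar2_mid in the frame of slot0 between 0.004 and 0.016 m and x of bar3_mid in the frame of slot0 between -0.05 and 0.05 m and y of bar3_mid in the frame of slot0 between -0.4 and -0.08 m and z of bar3_mid in the frame of slot0 between 0.004 and 0.016 m and x of frame0_mid in the frame of slot0 between -0.05 and 0.05 m and y of frame0_mid in the frame of slot0 between -0.058 and 0.058 m and z of frame0_mid in the frame of slot0 between 0.004 and 0.014 m and angle between each of frame0_mid, frame1_mid's own z axis and vertical below 0.12 rad and x of frame1_mid in the frame of slot0 between -0.05 and 0.05 m and y of frame1_mid in the frame of slot0 between -0.058 and 0.058 m and z of frame1_mid in the frame of slot0 between 0.004 and 0.014 m and linear speed of each of bar0, bar1, bar2, bar3, frame0, frame1 below 0.03 m/s); the robot touches nothing.
It fails at once if the dark steel block was moved by more than 30 mm (distance of block_mid from where it was at the start of the episode above 0.03 m).
It fails at once if the screwdriver was moved by more than 30 mm (distance of driver_mid from where it was at the start of the episode above 0.03 m).
It fails at once if the bolt was moved by more than 30 mm (distance of bolt_mid from where it was at the start of the episode above 0.03 m).
Of bar0, bar1, bar2, bar3 only 2 to 4 are there at a start; the rules pass over those that are not, and their reading is None.
At some moment in a run one of frame0, frame1 may be knocked a few centimetres aside while the robot is not near it.
Once in a run the grip may slacken for a moment while it holds something.
It also fails if it takes over 210 s, if anything falls off the work surface, if the arm or the gripper's body presses on something with over 40 N, if the wrist force passes 120 N, or if a joint passes its speed limit or range.

## Working session

There is one attempt and no reset: what is moved stays moved. The work goes in short steps, Python scripts to look and compute and a tool call to move; the robot and the scene stay as the last step left them, time stands still between calls to the robot, and variables do not carry over. Pictures are saved under pics/ and viewed, at most 14 in all, crops included, and the job is handed in when it is done.

Besides the shell and the picture viewer there is one more tool, called in YAML: its name, and indented under it one key for each argument. play_rows: Moves the arm, as the interface text tells. Its arguments: {"type":"object","properties":{"deltas":{"type":"array"},"newtons":{"type":"number"}},"required":["deltas"]}

```bash
mkdir -p pics; ls; python3 - <<'E'
from workcell import *
import cv2,numpy as np
s=observe();print({k:np.round(v,3).tolist() for k,v in s.items()})
for n in("side","top","wrist"):
    c=get_calibration(n);print(n,{k:np.round(v,4).tolist() for k,v in c.items()})
    cv2.imwrite(f"pics/{n}0.png",grab_frame(n)[:,:,::-1])
E
```

```text
pics
{'clock': 0.0, 'qpos': [-1.321, 0.522, -0.036, 1.6, 0.021, 1.021, -0.113], 'qd': [-0.001, 0.0, 0.0, 0.0, -0.001, -0.003, 0.002], 'joint_efforts': [0.001, -92.711, 1.98, -36.993, 0.018, 0.008, 0.0], 'position': [0.196, 0.593, 0.231], 'tool_rot': [-3.14, 0.0, 2.822], 'force': [0.15, 0.377, -0.431], 'moment': [-0.021, 0.01, 0.1], 'finger_force': 0.0, 'grip_width': 0.085}
side {'fovy': 42.6914, 'cx': 324.9318, 'cy': 234.6825, 'xyz': [-0.1733, -0.6968, 0.977], 'rotation': [-2.2629, -0.0078, -0.7303]}
top {'fovy': 49.2828, 'cx': 328.943, 'cy': 240.946, 'xyz': [0.372, 0.0677, 1.2198], 'rotation': [-3.0272, 0.0038, -1.5674]}
wrist {'fovy': 65.7065, 'cx': 315.8545, 'cy': 238.7975, 'xyz': [0.1193, 0.6179, 0.3744], 'rotation': [2.8215, 0.0009, 1.2507]}
```

View pics/top0.png

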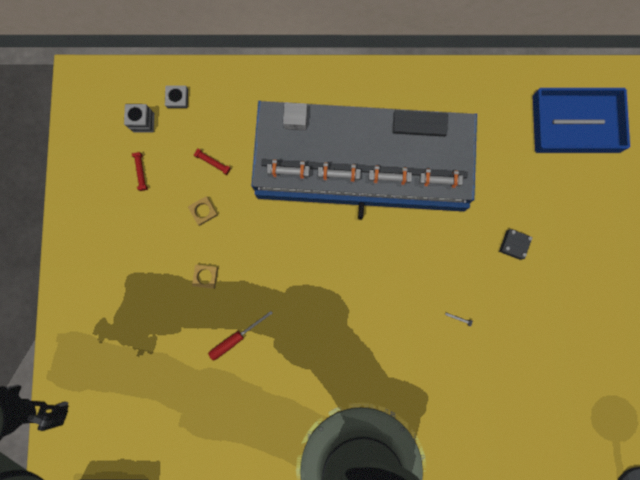

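View pics/side0.png

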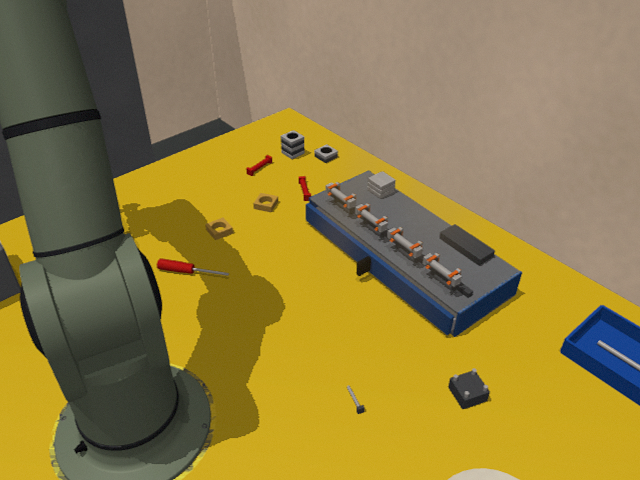

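Top view: case at (253–477, 102–210), all four bars in clips along row ~175, pull at (361,211), frames at (203,211) and (206,275), block (516,243), driver (240,335), bolt (458,318). Side view agrees; the red bars are look-alikes.

```bash
cat > h.py <<'E'
from workcell import *
import cv2,numpy as np
from scipy.spatial.transform import Rotation as Ro
def cal(n):
    c=get_calibration(n);f=240/np.tan(np.radians(c["fovy"])/2)
    return f,c["cx"],c["cy"],np.array(c["xyz"]),Ro.from_euler("xyz",c["rotation"]).as_matrix()
def ray(n,uv,c=None):
    f,cx,cy,p,R=c or cal(n);uv=np.atleast_2d(uv).astype(float);d=(uv-[cx,cy])/f
    if n=="wrist":
        r=np.linalg.norm(d,axis=1,keepdims=True);k=np.hstack([np.sin(r)*d/np.maximum(r,1e-9),np.cos(r)])
    else: k=np.hstack([d,np.ones((len(d),1))])
    return p,k@R.T
def plane(n,uv,z,c=None):
    p,d=ray(n,uv,c);return p+d*((z-p[2])/d[:,2])[:,None]
def tri(n1,u1,n2,u2):
    out=[]
    for a,b in zip(u1,u2):
        (p,d),(q,e)=ray(n1,a),ray(n2,b);d=d[0];e=e[0]
        s=np.linalg.lstsq(np.c_[d,-e],q-p,rcond=None)[0]
        out.append(np.r_[(p+d*s[0]+q+e*s[1])/2,np.linalg.norm(p+d*s[0]-q-e*s[1])])
    return np.array(out)
def proj(n,X,c=None):
    f,cx,cy,p,R=c or cal(n);k=(np.atleast_2d(X)-p)@R
    if n=="wrist":
        rr=np.linalg.norm(k[:,:2],axis=1,keepdims=True);th=np.arctan2(rr,k[:,2:]);return k[:,:2]/rr*th*f+[cx,cy]
    return k[:,:2]/k[:,2:]*f+[cx,cy]
def blobs(m,amin,amax=1e9):
    n,l,s,c=cv2.connectedComponentsWithStats(m.astype(np.uint8))
    return [(c[i],s[i],l==i) for i in range(1,n) if amin<=s[i,4]<=amax]
def hsv(im): return [a.astype(int) for a in cv2.split(cv2.cvtColor(im,cv2.COLOR_RGB2HSV))]
def st():
    s=observe();R=Ro.from_euler("xyz",s["tool_rot"]).as_matrix();return s,np.array(s["position"]),R
E
cat > a.py <<'E'
from h import *
np.set_printoptions(precision=4,suppress=True)
U={}
for n in("top","side"):
    im=cv2.imread(f"pics/{n}0.png")[:,:,::-1];h,s,v=hsv(im)
    m=(h<14)&(h>4)&(s>120)&(v>130)
    b=blobs(m,4);print(n,[(np.round(c,1).tolist(),int(st[4])) for c,st,_ in b])
    if n=="top":
        m=(h>12)&(h<24)&(s>60)&(s<215)
        roi=np.zeros_like(m);roi[180:310,170:235]=1
        print("brass hsv",h[212,193],s[212,193],v[212,193],"bench",h[240,150],s[240,150],v[240,150])
        m2=(v<60)&(s<100);roi2=np.zeros_like(m);roi2[190:225,345:380]=1
        for c,st_,l in blobs(m2&roi2,10): print("pull",c,st_)
        print(v[200:222,358:366])
        blue=(h>100)&(h<125)&(s>100);
        for c,st_,l in blobs(blue,200): print("blue",c,st_)
E
python3 a.py
```

```text
top [([195.9, 151.3], 9), ([132.6, 153.6], 5), ([135.0, 161.5], 4), ([273.8, 168.6], 32), ([301.7, 170.5], 33), ([136.0, 168.0], 5), ([324.9, 172.2], 33), ([352.8, 173.0], 31), ([375.8, 175.6], 36), ([403.9, 176.4], 35), ([137.0, 174.5], 4), ([427.2, 178.5], 35), ([455.3, 179.6], 35), ([138.0, 180.5], 4)]
brass hsv 20 139 152 bench 24 165 167
pull [360.6716 209.2836] [356 203  10  15  67]
[[104 104 103 105 109 108 106 107]
 [ 83  81  77  79  84  84  86  86]
 [ 59  48  40  38  43  46  55  58]
 [ 45  32  27  28  31  30  40  53]
 [ 42  26  29  28  30  27  38  50]
 [ 82  34  29  29  27  30  49  55]
 [ 92  38  26  30  34  40  80  93]
 [ 87  38  29  31  37  47  87 111]
 [ 84  37  28  30  27  48  88 113]
 [ 86  37  26  32  31  45  89 113]
 [ 86  35  34  34  29  52  90 113]
 [ 77  37  35  35  32  56  93 114]
 [ 67  35  29  31  30  57  94 113]
 [ 66  36  34  32  33  62  96 115]
 [ 67  35  33  33  39  70 105 134]
 [ 59  30  36  29  34  78 126 155]
 [ 48  27  30  29  43  95 142 163]
 [ 49  23  18  24  53 120 156 167]
 [ 67  37  27  41  89 141 163 165]
 [109  86  75  85 126 156 166 167]
 [149 141 137 140 156 165 167 167]
 [166 165 166 165 166 169 168 166]]
blue [580.9149 119.5477] [ 533   88   97   64 5673]
blue [361.3393 199.8734] [ 254  187  216   23 1612]
side [([249.0, 167.4], 5), ([302.0, 176.1], 7), ([332.0, 185.7], 21), ([309.2, 193.0], 4), ([329.1, 193.3], 9), ([348.1, 197.2], 22), ([345.0, 205.0], 9), ([361.9, 207.4], 24), ([358.7, 215.9], 9), ([379.6, 220.2], 25), ([375.9, 228.7], 9), ([394.7, 231.5], 27), ([391.6, 239.5], 11), ([414.5, 245.4], 28), ([410.5, 254.0], 10), ([431.5, 257.8], 32), ([164.5, 259.0], 4), ([170.5, 260.0], 4), ([188.0, 263.0], 5), ([427.2, 266.6], 12), ([452.8, 273.2], 32), ([448.5, 282.2], 11)]
```

```bash
python3 - <<'E'
import cv2
t=cv2.imread("pics/top0.png")
a=cv2.resize(t[95:215,245:485],None,fx=3.3,fy=3.3,interpolation=cv2.INTER_CUBIC)
b=cv2.resize(t[190:300,175:295],None,fx=1.8,fy=1.8,interpolation=cv2.INTER_CUBIC)
import numpy as np
o=np.zeros((396+198,792,3),np.uint8);o[:396]=a;o[396:,:216]=b;
cv2.imwrite("pics/crop1.png",o)
E
```

```text
(no output)
```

View pics/crop1.png

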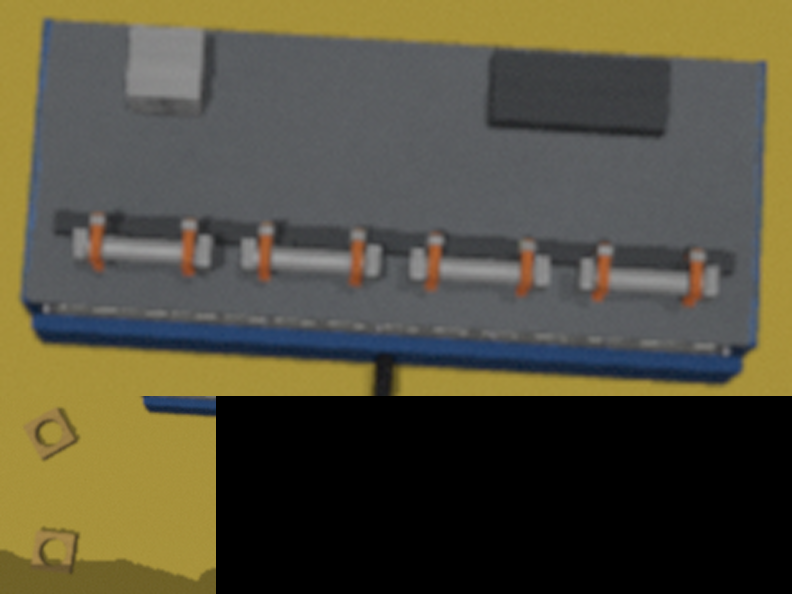

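The crop shows the case-top corners at crop pixels (45,20), (766,62), (757,347), (25,303), with the bar axes between the orange clips. The drawer's face is slightly out. Next I fit the case pose.

```bash
cat > a2.py <<'E'
from h import *
from scipy.optimize import least_squares
np.set_printoptions(precision=4,suppress=True)
k=np.array([[45,20],[766,62],[757,347],[25,303]])/3.3+[245,95]-0.35
W=plane("top",k,0.07)[:,:2];L=np.array([[.1,.25],[.1,-.25],[-.1,-.25],[-.1,.25]])
r2=lambda a:np.array([[np.cos(a),-np.sin(a)],[np.sin(a),np.cos(a)]])
f=least_squares(lambda q:(L@r2(q[2]).T+q[:2]-W).ravel(),[.75,0,0]);print("corner fit",f.x,f.fun)
im=cv2.imread("pics/top0.png")[:,:,::-1];h,s,v=hsv(im)
oc=np.array([[273.8,168.6],[301.7,170.5],[324.9,172.2],[352.8,173.],[375.8,175.6],[403.9,176.4],[427.2,178.5],[455.3,179.6]])
bl=[]
for i in range(4):
    a,b=oc[2*i],oc[2*i+1];pts=[]
    for u in range(int(a[0])+5,int(b[0])-4):
        r=np.arange(162,190);col=v[162:190,u];w=np.clip(col-115,0,None);pts.append([u,(w*r).sum()/w.sum()])
    bl.append(np.mean(pts,0))
bl=np.array(bl);B=plane("top",bl,.112)[:,:2];print("bars",bl,B)
C=plane("top",(oc[::2]+oc[1::2])/2,.122)[:,:2];print("clipmid",C)
Lb=np.array([[-.07,y] for y in(.165,.055,-.055,-.165)])
g=least_squares(lambda q:(Lb@r2(q[2]).T+q[:2]-B).ravel(),[.75,0,0]);print("bar fit",g.x,g.fun)
for z in(.058,):print("pull end/center top",plane("top",[[360.2,219.5],[360.4,211]],z))
# frames
m=(s<150)&(s>70)&(h>12)&(h<23);roi=np.zeros_like(m);roi[185:300,180:235]=1
for c,t,l in blobs(m&roi,30):
    cn=cv2.findContours(l.astype(np.uint8),0,2)[0][0];rc=cv2.minAreaRect(cn);print("frame",c,t,rc,plane("top",[rc[0]],.014)[0][:2])
E
python3 a2.py
```

```text
corner fit [ 0.7117 -0.0084 -0.0579] [-0.      0.0004  0.0002 -0.0012 -0.     -0.0014 -0.0001  0.0022]
bars [[287.     170.2134]
 [338.     173.2979]
 [389.     176.3899]
 [441.     179.5463]] [[ 0.6532  0.1637]
 [ 0.6467  0.0532]
 [ 0.6401 -0.057 ]
 [ 0.6334 -0.1691]]
clipmid [[ 0.6522  0.1612]
 [ 0.6457  0.0515]
 [ 0.6386 -0.0577]
 [ 0.6322 -0.1675]]
bar fit [ 0.7132 -0.0065 -0.0594] [-0.0001 -0.0013 -0.     -0.0006 -0.     -0.0002  0.0001  0.0021]
pull end/center top [[0.5542 0.0025 0.058 ]
 [0.5735 0.002  0.058 ]]
frame [202.2195 210.4116] [188 197  29  28 328] ((202.36155700683594, 210.5076904296875), (22.07818031311035, 22.20221710205078), 60.2551155090332) [0.5813 0.3689]
frame [204.4969 275.911 ] [192 265  26  24 326] ((204.4199981689453, 276.0599670410156), (22.910261154174805, 22.344575881958008), 8.130102157592773) [0.4283 0.3594]
```

```bash
cat > go.py <<'E'
# usage: go.py x y z yaw [x y z yaw ...] -> deltas from the present pose (tool kept pointing down)
from h import *
import sys
s,p,R=st();a=np.array(sys.argv[1:],float).reshape(-1,4)
print("t%.1f"%s["clock"],"tcp",np.round(p,4),"rpy",np.round(s["tool_rot"],3),"w",round(s["grip_width"],4),"F",np.round(s["force"],1))
for x,y,z,w in a:
    T=Ro.from_euler("xyz",[np.pi,0,w]).as_matrix();d=R.T@(np.array([x,y,z])-p)/.5
    r=Ro.from_matrix(R.T@T).as_rotvec()/np.radians(120);print(np.round(np.r_[d,r],4).tolist())
E
python3 go.py .566 .0012 .2 3.083 .566 .0012 .03 3.083
```

```text
t0.1 tcp [0.1965 0.5931 0.2309] rpy [-3.141  0.     2.822] w 0.0854 F [-0.1  0.2 -0.4]
[-1.0738, -0.8913, 0.0625, -0.0004, -0.0, -0.1247]
[-1.0738, -0.8911, 0.4025, -0.0004, -0.0, -0.1247]
```

play_rows:
  deltas:
    - [-0.1,-0.08,0,0,0,-0.02,0.5]
    - [-0.2,-0.16,0,0,0,-0.04,0.5]
    - [-0.3,-0.24,0.01,0,0,-0.06,0.5]
    - [-0.36,-0.3,0.02,0,0,-0.08,0.5]
    - [-0.43,-0.36,0.02,0,0,-0.1,0.5]
    - [-0.5,-0.42,0.03,0,0,-0.125,0.5]
    - [-0.57,-0.48,0.03,0,0,-0.125,0.5]
    - [-0.64,-0.54,0.04,0,0,-0.125,0.5]
    - [-0.7,-0.6,0.04,0,0,-0.125,0.5]
    - [-0.78,-0.66,0.05,0,0,-0.125,0.5]
  newtons: 60

```text
clock: 1.15
position: [0.4569, 0.1653, 0.2076]
tool_rot: [3.141, 0.0, 3.084]
force: [2.0, 1.0, 0.4]
grip_width: 0.0425
finger_force: 0.0
```

```bash
python3 go.py .566 .0012 .16 3.083 .566 .0012 .03 3.083
```

```text
t1.1 tcp [0.4569 0.1653 0.2076] rpy [3.141 0.    3.084] w 0.0425 F [2.  1.  0.4]
[-0.2369, -0.3151, 0.0951, 0.0001, 0.0002, 0.0003]
[-0.2368, -0.3151, 0.3551, 0.0001, 0.0002, 0.0003]
```

play_rows:
  deltas:
    - [-0.07,-0.08,0.02,0,0,0,0.5]
    - [-0.14,-0.16,0.05,0,0,0,0.5]
    - [-0.2,-0.24,0.08,0,0,0,0.5]
    - [-0.224,-0.297,0.095,0,0,0,0.5]
    - [-0.224,-0.297,0.095,0,0,0,0.5]
    - [-0.224,-0.297,0.095,0,0,0,0.5]

```text
clock: 1.75
position: [0.5594, 0.0117, 0.1592]
tool_rot: [-3.141, -0.001, 3.082]
force: [-0.7, 0.5, -0.3]
grip_width: 0.0428
finger_force: 0.0
```

```bash
python3 go.py .566 .0012 .03 3.083; python3 - <<'E'
from h import *
c=cal("wrist");cv2.imwrite("pics/w1.png",grab_frame("wrist")[:,:,::-1])
for X in [(.5702,.0012,.058),(.5542,.002,.058),(.653,.164,.112),(.633,-.169,.112)]: print(proj("wrist",X,c).round(0))
E
```

```text
t1.8 tcp [0.5594 0.0117 0.1592] rpy [-3.141e+00 -1.000e-03  3.082e+00] w 0.0428 F [-0.7  0.5 -0.3]
[-0.0148, -0.0202, 0.2585, -0.0001, -0.0006, -0.0007]
[[303. 254.]]
[[302. 233.]]
[[529. 370.]]
[[ 85. 367.]]
```

View pics/w1.png

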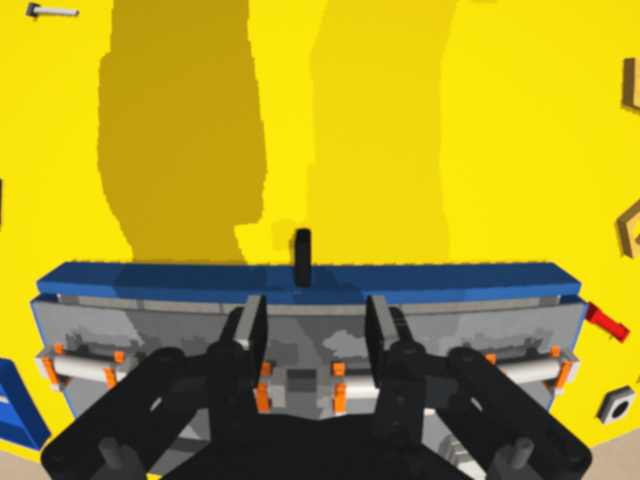

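The wrist view shows the fin at (303, 230–287), and its projected end is at (302,233), so the pull estimate is good. Descending to pinch it.

play_rows:
  deltas:
    - [-0.014,-0.02,0.08,0,0,0,0.5]
    - [-0.014,-0.02,0.16,0,0,0,0.5]
    - [-0.014,-0.02,0.22,0,0,0,0.5]
    - [-0.014,-0.02,0.256,0,0,0,0.5]
    - [-0.014,-0.02,0.256,0,0,0,0.5]
    - [-0.014,-0.02,0.256,0,0,0,1]
    - [-0.014,-0.02,0.256,0,0,0,1]
    - [-0.014,-0.02,0.256,0,0,0,1]
    - [-0.014,-0.02,0.256,0,0,0,1]
  newtons: 60

```text
clock: 2.7
position: [0.5667, 0.0014, 0.0335]
tool_rot: [-3.141, 0.002, 3.083]
force: [-1.2, -6.3, 5.2]
grip_width: 0.0105
finger_force: 59.8
```

play_rows:
  deltas:
    - [0.03,0,0,0,0,0,1]
    - [0.07,0,0,0,0,0,1]
    - [0.11,0,0,0,0,0,1]
    - [0.15,0,0,0,0,0,1]
    - [0.19,0,0,0,0,0,1]
    - [0.22,0,0,0,0,0,1]
    - [0.245,0,0,0,0,0,1]
    - [0.25,0,0,0,0,0,1]
    - [0.25,0,0,0,0,0,1]

```text
clock: 3.6
position: [0.4417, 0.009, 0.0334]
tool_rot: [-3.141, 0.002, 3.083]
force: [-2.7, -6.8, 15.3]
grip_width: 0.0103
finger_force: 63.3
```

play_rows:
  deltas:
    - [0,0,0,0,0,0,0.5]
    - [0,0,0,0,0,0,0.5]
    - [0,0,-0.08,0,0,0,0.5]
    - [0,0,-0.18,0,0,0,0.5]
    - [0,0,-0.28,0,0,0,0.5]
    - [0,0,-0.38,0,0,0,0.5]
    - [0,0,-0.46,0,0,0,0.5]
    - [0,0,-0.5,0,0,0,0.5]
    - [0,0,-0.5,0,0,0,0.5]

```text
clock: 4.5
position: [0.4423, 0.0098, 0.2849]
tool_rot: [3.14, 0.005, 3.084]
force: [0.5, 0.3, -0.4]
grip_width: 0.0425
finger_force: 0.0
```

```bash
python3 go.py .653 .164 .2 1.512; python3 - <<'E'
from h import *
c=cal("wrist");w=grab_frame("wrist");cv2.imwrite("pics/w2.png",w[:,:,::-1])
t=grab_frame("top");cv2.imwrite("pics/t2.png",t[:,:,::-1])
cv2.imwrite("pics/v2.png",cv2.resize(np.vstack([w,t]),(600,900))[:,:,::-1][:450])
import pickle;pickle.dump(c,open("w2.pkl","wb"))
E
```

```text
t4.5 tcp [0.4423 0.0098 0.2849] rpy [3.14  0.005 3.084] w 0.0425 F [ 0.5  0.3 -0.4]
[-0.402, 0.3319, 0.1723, 0.0025, 0.0014, 0.7505]
```

View pics/w2.png

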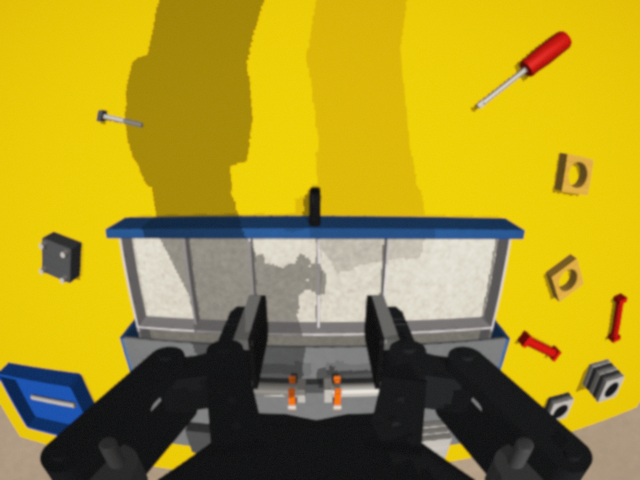

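The wrist view shows the drawer open: dividers at columns ~190/252/318/385, front inside row ~238, back row ~322. The frames are at (573,174) and (564,277), and the bystanders haven't moved.

```bash
python3 - <<'E'
from h import *
import pickle
np.set_printoptions(precision=4,suppress=True)
c=pickle.load(open("w2.pkl","rb"))
p0=np.array([.712,-.0075]);a=-.0585;R2=np.array([[np.cos(a),-np.sin(a)],[np.sin(a),np.cos(a)]])
loc=lambda X:(np.asarray(X)[:,:2]-p0)@R2
d=[[190,240],[252,240],[318,240],[385,237],[198,320],[254,322],[318,325],[383,320]]
print("div local",loc(plane("wrist",d,.028,c)))
print("fin end",loc(plane("wrist",[[315,188]],.058,c)))
im=cv2.imread("pics/w2.png")[:,:,::-1]
g=cv2.cvtColor(im,cv2.COLOR_RGB2GRAY)
print("col190..",[ (x,int(g[270,x])) for x in range(120,150,3)],"row@220",g[228:246,220].tolist(),g[312:345:2,220].tolist())
print("case front corners",loc(plane("wrist",[[124,340],[506,338]],.07,c)))
h,s,v=hsv(im);m=(s<205)&(s>60)&(h>12)&(h<24);roi=np.zeros_like(m);roi[140:305,535:605]=1
for cc,t,l in blobs(m&roi,100):
    cn=cv2.findContours(l.astype(np.uint8),0,2)[0][0];W=plane("wrist",cn[:,0,:],.018,c)[:,:2].astype(np.float32)
    rc=cv2.minAreaRect((W*1000).astype(np.float32));print("frame",t,rc)
E
```

```text
div local [[-0.2158 -0.1476]
 [-0.2158 -0.0721]
 [-0.2158  0.0037]
 [-0.2194  0.0806]
 [-0.1062 -0.1514]
 [-0.1063 -0.0769]
 [-0.1029  0.004 ]
 [-0.109   0.0861]]
fin end [[-0.2816  0.0003]]
col190.. [(120, 196), (123, 202), (126, 167), (129, 95), (132, 96), (135, 102), (138, 200), (141, 219), (144, 217), (147, 221)] row@220 [49, 51, 55, 55, 54, 55, 53, 53, 55, 73, 98, 125, 138, 143, 144, 145, 146, 145] [140, 138, 138, 137, 111, 95, 95, 95, 94, 98, 108, 83, 56, 32, 24, 16, 21]
case front corners [[-0.0945 -0.2449]
 [-0.0976  0.2442]]
frame [ 555  154   38   41 1065] ((428.69464111328125, 352.9856262207031), (63.20928955078125, 50.8040657043457), 83.96847534179688)
frame [546 255  37  47 948] ((579.3538818359375, 363.17974853515625), (63.449466705322266, 56.50198745727539), 30.39190101623535)
```

play_rows:
  deltas:
    - [-0.04,0.03,0.02,0,0,0.071,0]
    - [-0.08,0.06,0.03,0,0,0.142,0]
    - [-0.12,0.1,0.05,0,0,0.213,0]
    - [-0.16,0.13,0.07,0,0,0.284,0]
    - [-0.2,0.17,0.09,0,0,0.355,0]
    - [-0.25,0.2,0.1,0,0,0.426,0]
    - [-0.3,0.24,0.12,0,0,0.497,0]
    - [-0.34,0.28,0.14,0,0,0.568,0]
    - [-0.37,0.31,0.16,0,0,0.639,0]
    - [-0.4,0.33,0.17,0,0,0.71,0]

```text
clock: 5.6
position: [0.65, 0.1638, 0.1939]
tool_rot: [-3.138, 0.001, 1.592]
force: [-0.4, 0.5, -0.8]
grip_width: 0.0856
finger_force: 0.0
```

```bash
python3 go.py .6527 .162 .2 1.512 .6527 .162 .099 1.512
```

```text
t5.6 tcp [0.65   0.1638 0.1939] rpy [-3.138e+00  1.000e-03  1.592e+00] w 0.0856 F [-0.4  0.5 -0.8]
[-0.0037, 0.0052, -0.0122, -0.0015, 0.0006, 0.038]
[-0.0035, 0.0059, 0.1898, -0.0015, 0.0006, 0.038]
```

play_rows:
  deltas:
    - [-0.003,0.005,0,-0.001,0,0.038,0]
    - [-0.003,0.005,0.05,-0.001,0,0.038,0]
    - [-0.003,0.005,0.1,-0.001,0,0.038,0]
    - [-0.003,0.005,0.15,-0.001,0,0.038,0]
    - [-0.003,0.005,0.19,-0.001,0,0.038,0]
    - [-0.003,0.005,0.19,-0.001,0,0.038,0.5]
    - [-0.003,0.005,0.19,-0.001,0,0.038,1]
    - [-0.003,0.005,0.19,-0.001,0,0.038,1]
    - [-0.003,0.005,0.19,-0.001,0,0.038,1]
    - [-0.003,0.005,0.19,-0.001,0,0.038,1]
  newtons: 60

```text
clock: 6.6
position: [0.6535, 0.1613, 0.1027]
tool_rot: [3.138, -0.001, 1.517]
force: [0.7, -0.4, 0.7]
grip_width: 0.0142
finger_force: 58.9
```

```bash
python3 go.py .6527 .162 .099 1.512
```

```text
t6.6 tcp [0.6535 0.1613 0.1027] rpy [ 3.138e+00 -1.000e-03  1.517e+00] w 0.0142 F [ 0.7 -0.4  0.7]
[0.0014, -0.0018, 0.0074, 0.0017, -0.0003, 0.0024]
```

play_rows:
  deltas:
    - [0,-0.02,0,0,0,0,1]
    - [0,-0.04,0,0,0,0,1]
    - [0,-0.06,0,0,0,0,1]
    - [0,-0.08,0,0,0,0,1]
    - [0,-0.1,0,0,0,0,1]
    - [0,-0.11,0,0,0,0,1]
    - [0,-0.11,-0.06,0,0,0,1]
    - [0,-0.12,-0.1,0,0,0,1]
    - [0,-0.13,-0.1,0,0,0,1]
    - [0,-0.13,-0.1,0,0,0,1]
  newtons: 90

```text
clock: 7.6
position: [0.5873, 0.1649, 0.1516]
tool_rot: [3.14, -0.0, 1.517]
force: [0.1, -0.1, -2.2]
grip_width: 0.0133
finger_force: 62.8
```

```bash
cat > w.py <<'E'
import sys,math
a=-.0587
for i in range(1,len(sys.argv),2):
    x,y=map(float,sys.argv[i:i+2]);print(round(.7123+x*math.cos(a)-y*math.sin(a),4),round(-.0074+x*math.sin(a)+y*math.cos(a),4))
E
python3 w.py -.171 .0445 -.171 -.0355 -.171 -.1155 -.171 -.1955 -.142 .16 -.2 .16
python3 go.py .5442 .0471 .1 3.083  .5442 .0471 .019 3.083
```

```text
0.5442 0.0471
0.5395 -0.0328
0.5348 -0.1127
0.5301 -0.1925
0.5799 0.1607
0.522 0.1641
t7.6 tcp [0.5873 0.1649 0.1516] rpy [ 3.14  -0.     1.517] w 0.0133 F [ 0.1 -0.1 -2.2]
[-0.24, -0.0738, 0.103, 0.0009, 0.0006, -0.7475]
[-0.24, -0.0741, 0.265, 0.0009, 0.0006, -0.7475]
```

play_rows:
  deltas:
    - [-0.03,-0.01,0,0,0,-0.071,1]
    - [-0.06,-0.02,0,0,0,-0.142,1]
    - [-0.09,-0.03,0,0,0,-0.213,1]
    - [-0.12,-0.04,0,0,0,-0.284,1]
    - [-0.15,-0.05,0,0,0,-0.355,1]
    - [-0.18,-0.06,0.02,0,0,-0.426,1]
    - [-0.21,-0.07,0.04,0,0,-0.497,1]
    - [-0.24,-0.074,0.06,0,0,-0.568,1]
    - [-0.24,-0.074,0.08,0,0,-0.639,1]
    - [-0.24,-0.074,0.1,0,0,-0.71,1]

```text
clock: 8.6
position: [0.5441, 0.0463, 0.1003]
tool_rot: [3.141, 0.001, 3.009]
force: [0.6, -0.1, -1.9]
grip_width: 0.0127
finger_force: 88.8
```

```bash
python3 go.py .5442 .0471 .018 3.083; python3 - <<'E'
from h import *
cv2.imwrite("pics/w3.png",grab_frame("wrist")[:,:,::-1])
E
```

```text
t8.6 tcp [0.5441 0.0463 0.1003] rpy [3.141e+00 1.000e-03 3.009e+00] w 0.0127 F [ 0.6 -0.1 -1.9]
[0.0002, 0.0015, 0.1645, 0.0001, 0.0004, -0.0352]
```

View pics/w3.png

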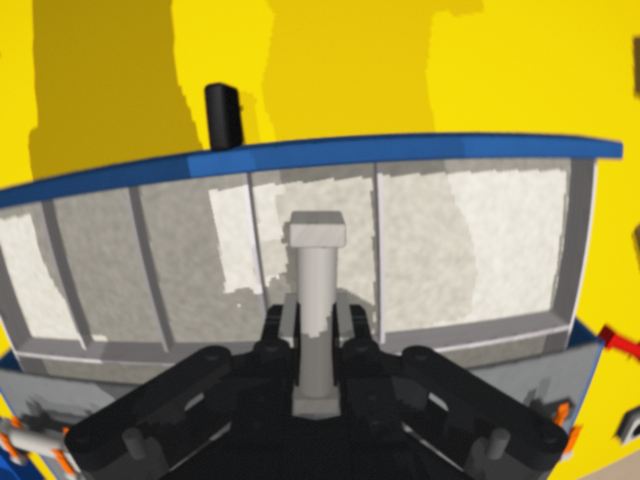

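The wrist view shows the bar held between the fingers, pointing front to back over compartment 1 (end at (318,230), dividers at 258 and 378). Lowering and releasing.

play_rows:
  deltas:
    - [0,0.001,0.04,0,0,-0.035,1]
    - [0,0.001,0.09,0,0,-0.035,1]
    - [0,0.001,0.14,0,0,-0.035,1]
    - [0,0.001,0.164,0,0,-0.035,1]
    - [0,0.001,0.164,0,0,-0.035,1]
    - [0,0.001,0.164,0,0,-0.035,0.62]
    - [0,0.001,0.164,0,0,-0.035,0.62]
    - [0,0.001,0.164,0,0,-0.035,0.62]
    - [0,0.001,0.1,0,0,-0.035,0.6]
    - [0,0.001,0.02,0,0,-0.035,0.5]

```text
clock: 9.65
position: [0.5439, 0.0472, 0.092]
tool_rot: [-3.141, -0.0, 3.077]
force: [0.7, -0.6, 0.2]
grip_width: 0.0426
finger_force: 0.0
```

```bash
python3 w.py -.07 .055 -.07 -.055 -.07 -.165;python3 go.py .6457 .0516 .22 1.512
```

```text
0.6456 0.0516
0.6392 -0.0582
0.6327 -0.168
t9.7 tcp [0.5439 0.0472 0.092 ] rpy [-3.141 -0.     3.077] w 0.0426 F [ 0.7 -0.6  0.2]
[-0.2026, 0.0217, -0.2561, -0.0001, 0.0001, 0.7473]
```

play_rows:
  deltas:
    - [0,0,-0.09,0,0,0.071,0]
    - [0,0,-0.18,0,0,0.142,0]
    - [-0.04,0,-0.22,0,0,0.213,0]
    - [-0.08,0.01,-0.22,0,0,0.284,0]
    - [-0.12,0.01,-0.22,0,0,0.355,0]
    - [-0.16,0.02,-0.22,0,0,0.426,0]
    - [-0.19,0.021,-0.22,0,0,0.497,0]
    - [-0.202,0.021,-0.22,0,0,0.568,0]
    - [-0.202,0.021,-0.22,0,0,0.639,0]
    - [-0.202,0.021,-0.22,0,0,0.71,0]

```text
clock: 10.65
position: [0.6461, 0.0514, 0.2024]
tool_rot: [3.139, -0.0, 1.584]
force: [-0.0, -0.4, -0.9]
grip_width: 0.0855
finger_force: 0.0
```

```bash
python3 go.py .6457 .0514 .099 1.512; python3 - <<'E'
from h import *
w=grab_frame("wrist");t=grab_frame("top");
cv2.imwrite("pics/w4.png",np.vstack([w[:, :]]) [:,:,::-1])
E
```

```text
t10.7 tcp [0.6461 0.0514 0.2024] rpy [ 3.139 -0.     1.584] w 0.0855 F [-0.  -0.4 -0.9]
[-0.0, -0.0014, 0.2068, 0.0013, -0.0002, 0.0344]
```

View pics/w4.png

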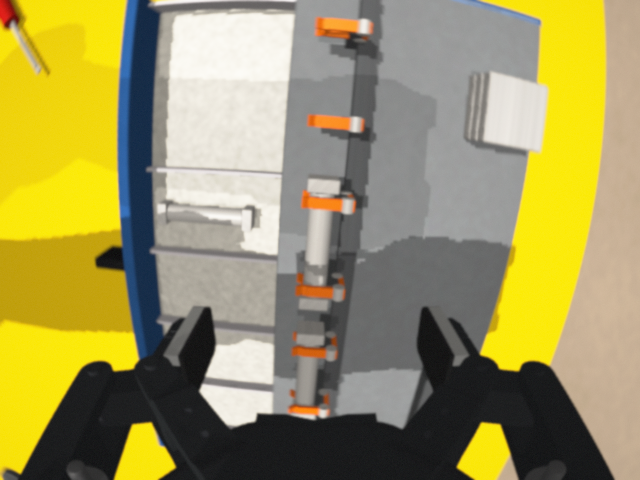

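The wrist view shows bar 0 flat in compartment 1 at (165–255, 215), and bar 1 waiting at (318,240).

play_rows:
  deltas:
    - [0,-0.001,0.02,0.001,0,0.034,0]
    - [0,-0.001,0.08,0.001,0,0.034,0]
    - [0,-0.001,0.14,0.001,0,0.034,0]
    - [0,-0.001,0.2,0.001,0,0.034,0]
    - [0,-0.001,0.207,0.001,0,0.034,0.3]
    - [0,-0.001,0.207,0.001,0,0.034,0.6]
    - [0,-0.001,0.207,0.001,0,0.034,1]
    - [0,-0.001,0.207,0.001,0,0.034,1]
    - [0,-0.001,0.207,0.001,0,0.034,1]
    - [0,-0.001,0.207,0.001,0,0.034,1]
  newtons: 60

```text
clock: 11.75
position: [0.6467, 0.0514, 0.0994]
tool_rot: [3.139, -0.0, 1.519]
force: [4.4, 1.3, 3.9]
grip_width: 0.0139
finger_force: 58.5
```

play_rows:
  deltas:
    - [0,-0.02,0,0,0,0,1]
    - [0,-0.04,0,0,0,0,1]
    - [0,-0.06,0,0,0,0,1]
    - [0,-0.08,0,0,0,0,1]
    - [0,-0.1,0,0,0,0,1]
    - [0,-0.11,0,0,0,0,1]
    - [0,-0.11,-0.06,0,0,0,1]
    - [0,-0.12,-0.1,0,0,0,1]
    - [0,-0.13,-0.1,0,0,0,1]
    - [0,-0.13,-0.1,0,0,0,1]
  newtons: 90

```text
clock: 12.75
position: [0.5801, 0.0549, 0.1482]
tool_rot: [-3.142, -0.0, 1.519]
force: [0.7, -0.1, -2.2]
grip_width: 0.0128
finger_force: 88.3
```

```bash
python3 go.py .5435 -.0330 .1 3.083
```

```text
t12.8 tcp [0.5801 0.0549 0.1482] rpy [-3.142 -0.     1.519] w 0.0128 F [ 0.7 -0.1 -2.2]
[-0.1794, -0.0642, 0.0963, 0.0001, -0.0001, -0.7466]
```

play_rows:
  deltas:
    - [-0.02,-0.01,0,0,0,-0.071,1]
    - [-0.05,-0.02,0,0,0,-0.142,1]
    - [-0.08,-0.03,0,0,0,-0.213,1]
    - [-0.11,-0.04,0,0,0,-0.284,1]
    - [-0.14,-0.05,0,0,0,-0.355,1]
    - [-0.16,-0.06,0.02,0,0,-0.426,1]
    - [-0.179,-0.064,0.04,0,0,-0.497,1]
    - [-0.179,-0.064,0.06,0,0,-0.568,1]
    - [-0.179,-0.064,0.08,0,0,-0.639,1]
    - [-0.179,-0.064,0.096,0,0,-0.71,1]

```text
clock: 13.75
position: [0.5435, -0.033, 0.0986]
tool_rot: [3.141, -0.002, 3.012]
force: [0.5, 0.0, -1.6]
grip_width: 0.013
finger_force: 88.3
```

```bash
python3 go.py .5435 -.0330 .017 3.083
```

```text
t13.8 tcp [ 0.5435 -0.033   0.0986] rpy [ 3.141e+00 -2.000e-03  3.012e+00] w 0.013 F [ 0.5  0.  -1.6]
[-0.0003, -0.0001, 0.1633, 0.0002, -0.0009, -0.0339]
```

play_rows:
  deltas:
    - [0,0,0.04,0,0,-0.034,1]
    - [0,0,0.09,0,0,-0.034,1]
    - [0,0,0.14,0,0,-0.034,1]
    - [0,0,0.163,0,0,-0.034,1]
    - [0,0,0.163,0,0,-0.034,1]
    - [0,0,0.163,0,0,-0.034,0.62]
    - [0,0,0.163,0,0,-0.034,0.62]
    - [0,0,0.163,0,0,-0.034,0.62]
    - [0,0,0.1,0,0,-0.034,0.6]
    - [0,0,0.02,0,0,-0.034,0.5]

```text
clock: 14.75
position: [0.5434, -0.033, 0.0907]
tool_rot: [-3.141, -0.002, 3.077]
force: [1.3, 0.3, 1.3]
grip_width: 0.0424
finger_force: 0.0
```

```bash
python3 go.py .6392 -.0584 .2 1.512
```

```text
t14.8 tcp [ 0.5434 -0.033   0.0907] rpy [-3.141e+00 -2.000e-03  3.077e+00] w 0.0424 F [1.3 0.3 1.3]
[-0.194, -0.0384, -0.2191, -0.0008, -0.0007, 0.7475]
```

play_rows:
  deltas:
    - [0,0,-0.09,0,0,0.071,0]
    - [0,0,-0.18,0,0,0.142,0]
    - [-0.04,0,-0.219,0,0,0.213,0]
    - [-0.08,-0.01,-0.219,0,0,0.284,0]
    - [-0.12,-0.02,-0.219,0,0,0.355,0]
    - [-0.16,-0.03,-0.219,0,0,0.426,0]
    - [-0.19,-0.038,-0.219,0,0,0.497,0]
    - [-0.194,-0.038,-0.219,0,0,0.568,0]
    - [-0.194,-0.038,-0.219,0,0,0.639,0]
    - [-0.194,-0.038,-0.219,0,0,0.71,0]

```text
clock: 15.75
position: [0.6399, -0.0582, 0.2005]
tool_rot: [3.141, -0.0, 1.584]
force: [0.1, -0.3, -0.5]
grip_width: 0.0853
finger_force: 0.0
```

```bash
python3 go.py .6392 -.0584 .0985 1.512; python3 - <<'E'
from h import *
cv2.imwrite("pics/w5.png",grab_frame("wrist")[:,:,::-1])
E
```

```text
t15.8 tcp [ 0.6399 -0.0582  0.2005] rpy [ 3.141 -0.     1.584] w 0.0853 F [ 0.1 -0.3 -0.5]
[-0.0004, -0.0015, 0.2039, 0.0004, -0.0002, 0.0344]
```

View pics/w5.png

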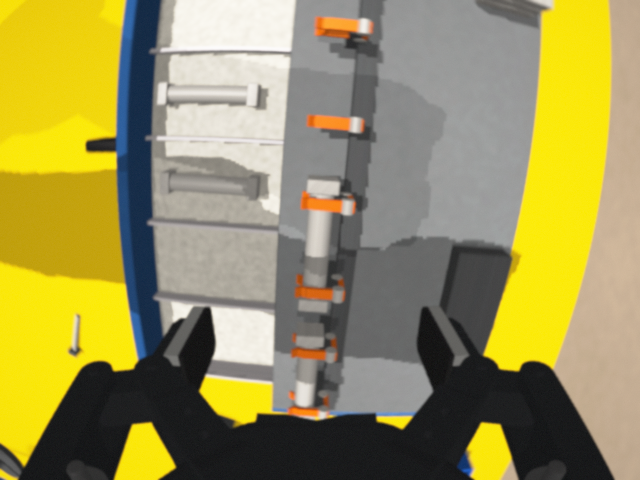

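Bars 0 and 1 both lie flat in compartments 1 and 2 (rows 95 and 183). Bar 2 is next.

play_rows:
  deltas:
    - [0,-0.001,0.02,0,0,0.034,0]
    - [0,-0.001,0.08,0,0,0.034,0]
    - [0,-0.001,0.14,0,0,0.034,0]
    - [0,-0.001,0.2,0,0,0.034,0]
    - [0,-0.001,0.203,0,0,0.034,0.3]
    - [0,-0.001,0.203,0,0,0.034,0.6]
    - [0,-0.001,0.203,0,0,0.034,1]
    - [0,-0.001,0.203,0,0,0.034,1]
    - [0,-0.001,0.203,0,0,0.034,1]
    - [0,-0.001,0.203,0,0,0.034,1]
  newtons: 60

```text
clock: 16.8
position: [0.6402, -0.0583, 0.0993]
tool_rot: [3.139, -0.0, 1.519]
force: [3.2, 0.3, 3.6]
grip_width: 0.014
finger_force: 58.5
```

play_rows:
  deltas:
    - [0,-0.02,0,0,0,0,1]
    - [0,-0.04,0,0,0,0,1]
    - [0,-0.06,0,0,0,0,1]
    - [0,-0.08,0,0,0,0,1]
    - [0,-0.1,0,0,0,0,1]
    - [0,-0.11,0,0,0,0,1]
    - [0,-0.11,-0.06,0,0,0,1]
    - [0,-0.12,-0.1,0,0,0,1]
    - [0,-0.13,-0.1,0,0,0,1]
    - [0,-0.13,-0.1,0,0,0,1]
  newtons: 90

```text
clock: 17.8
position: [0.5738, -0.0548, 0.1482]
tool_rot: [3.142, -0.0, 1.519]
force: [0.5, -0.4, -2.0]
grip_width: 0.0129
finger_force: 88.3
```

```bash
python3 go.py .5388 -.1129 .1 3.083
```

```text
t17.8 tcp [ 0.5738 -0.0548  0.1482] rpy [ 3.142 -0.     1.519] w 0.0129 F [ 0.5 -0.4 -2. ]
[-0.1197, -0.0638, 0.0964, 0.0001, -0.0001, -0.7467]
```

play_rows:
  deltas:
    - [-0.02,-0.01,0,0,0,-0.071,1]
    - [-0.04,-0.02,0,0,0,-0.142,1]
    - [-0.06,-0.03,0,0,0,-0.213,1]
    - [-0.08,-0.04,0,0,0,-0.284,1]
    - [-0.1,-0.05,0,0,0,-0.355,1]
    - [-0.12,-0.06,0.02,0,0,-0.426,1]
    - [-0.12,-0.064,0.04,0,0,-0.497,1]
    - [-0.12,-0.064,0.06,0,0,-0.568,1]
    - [-0.12,-0.064,0.08,0,0,-0.639,1]
    - [-0.12,-0.064,0.096,0,0,-0.71,1]

```text
clock: 18.8
position: [0.5387, -0.1129, 0.0986]
tool_rot: [3.141, -0.002, 3.012]
force: [0.4, 0.1, -2.4]
grip_width: 0.0133
finger_force: 88.3
```

```bash
python3 go.py .5388 -.1129 .017 3.083
```

```text
t18.8 tcp [ 0.5387 -0.1129  0.0986] rpy [ 3.141e+00 -2.000e-03  3.012e+00] w 0.0133 F [ 0.4  0.1 -2.4]
[-0.0006, -0.0001, 0.1633, 0.0004, -0.0008, -0.0338]
```

play_rows:
  deltas:
    - [0,0,0.04,0,0,-0.034,1]
    - [0,0,0.09,0,0,-0.034,1]
    - [0,0,0.14,0,0,-0.034,1]
    - [0,0,0.163,0,0,-0.034,1]
    - [0,0,0.163,0,0,-0.034,1]
    - [0,0,0.163,0,0,-0.034,0.62]
    - [0,0,0.163,0,0,-0.034,0.62]
    - [0,0,0.163,0,0,-0.034,0.62]
    - [0,0,0.1,0,0,-0.034,0.6]
    - [0,0,0.02,0,0,-0.034,0.5]

```text
clock: 19.8
position: [0.5385, -0.1129, 0.0907]
tool_rot: [3.141, -0.002, 3.078]
force: [0.2, -0.3, 0.8]
grip_width: 0.0434
finger_force: 0.0
```

```bash
python3 go.py .6331 -.1680 .2 1.512
```

```text
t19.8 tcp [ 0.5385 -0.1129  0.0907] rpy [ 3.141e+00 -2.000e-03  3.078e+00] w 0.0434 F [ 0.2 -0.3  0.8]
[-0.1953, -0.0977, -0.2191, -0.0007, -0.0009, 0.7475]
```

play_rows:
  deltas:
    - [0,0,-0.09,0,0,0.071,0]
    - [0,0,-0.18,0,0,0.142,0]
    - [-0.04,-0.02,-0.219,0,0,0.213,0]
    - [-0.08,-0.04,-0.219,0,0,0.284,0]
    - [-0.12,-0.06,-0.219,0,0,0.355,0]
    - [-0.16,-0.08,-0.219,0,0,0.426,0]
    - [-0.19,-0.096,-0.219,0,0,0.497,0]
    - [-0.195,-0.097,-0.219,0,0,0.568,0]
    - [-0.195,-0.097,-0.219,0,0,0.639,0]
    - [-0.195,-0.097,-0.219,0,0,0.71,0]

```text
clock: 20.8
position: [0.6336, -0.1678, 0.2004]
tool_rot: [3.141, -0.0, 1.584]
force: [0.4, -0.9, 0.9]
grip_width: 0.0854
finger_force: 0.0
```

```bash
python3 go.py .6331 -.1680 .0985 1.512
```

```text
t20.8 tcp [ 0.6336 -0.1678  0.2004] rpy [ 3.141 -0.     1.584] w 0.0854 F [ 0.4 -0.9  0.9]
[-0.0004, -0.0011, 0.2039, 0.0004, -0.0001, 0.0345]
```

play_rows:
  deltas:
    - [0,-0.001,0.02,0,0,0.034,0]
    - [0,-0.001,0.08,0,0,0.034,0]
    - [0,-0.001,0.14,0,0,0.034,0]
    - [0,-0.001,0.2,0,0,0.034,0]
    - [0,-0.001,0.203,0,0,0.034,0.3]
    - [0,-0.001,0.203,0,0,0.034,0.6]
    - [0,-0.001,0.203,0,0,0.034,1]
    - [0,-0.001,0.203,0,0,0.034,1]
    - [0,-0.001,0.203,0,0,0.034,1]
    - [0,-0.001,0.203,0,0,0.034,1]
  newtons: 60

```text
clock: 21.8
position: [0.6337, -0.1679, 0.0993]
tool_rot: [3.14, 0.0, 1.519]
force: [2.5, -0.3, 3.9]
grip_width: 0.0141
finger_force: 58.5
```

play_rows:
  deltas:
    - [0,-0.02,0,0,0,0,1]
    - [0,-0.04,0,0,0,0,1]
    - [0,-0.06,0,0,0,0,1]
    - [0,-0.08,0,0,0,0,1]
    - [0,-0.1,0,0,0,0,1]
    - [0,-0.11,0,0,0,0,1]
    - [0,-0.11,-0.06,0,0,0,1]
    - [0,-0.12,-0.1,0,0,0,1]
    - [0,-0.13,-0.1,0,0,0,1]
    - [0,-0.13,-0.1,0,0,0,1]
  newtons: 90

```text
clock: 22.8
position: [0.5675, -0.1644, 0.1483]
tool_rot: [3.141, -0.0, 1.519]
force: [-0.3, 0.1, -1.9]
grip_width: 0.0128
finger_force: 87.4
```

```bash
python3 go.py .5341 -.1923 .1 3.083
```

```text
t22.8 tcp [ 0.5675 -0.1644  0.1483] rpy [ 3.141 -0.     1.519] w 0.0128 F [-0.3  0.1 -1.9]
[-0.0592, -0.0639, 0.0966, 0.0001, -0.0, -0.7467]
```

play_rows:
  deltas:
    - [-0.01,-0.01,0,0,0,-0.071,1]
    - [-0.02,-0.02,0,0,0,-0.142,1]
    - [-0.03,-0.03,0,0,0,-0.213,1]
    - [-0.04,-0.04,0,0,0,-0.284,1]
    - [-0.05,-0.05,0,0,0,-0.355,1]
    - [-0.059,-0.06,0.02,0,0,-0.426,1]
    - [-0.059,-0.064,0.04,0,0,-0.497,1]
    - [-0.059,-0.064,0.06,0,0,-0.568,1]
    - [-0.059,-0.064,0.08,0,0,-0.639,1]
    - [-0.059,-0.064,0.096,0,0,-0.71,1]

```text
clock: 23.8
position: [0.534, -0.1919, 0.0987]
tool_rot: [3.141, -0.002, 3.012]
force: [-0.7, -0.1, -1.7]
grip_width: 0.0126
finger_force: 87.9
```

```bash
python3 go.py .5341 -.1923 .017 3.083
```

```text
t23.8 tcp [ 0.534  -0.1919  0.0987] rpy [ 3.141e+00 -2.000e-03  3.012e+00] w 0.0126 F [-0.7 -0.1 -1.7]
[-0.0006, -0.0009, 0.1633, 0.0005, -0.0008, -0.0338]
```

play_rows:
  deltas:
    - [0,-0.001,0.04,0,0,-0.034,1]
    - [0,-0.001,0.09,0,0,-0.034,1]
    - [0,-0.001,0.14,0,0,-0.034,1]
    - [0,-0.001,0.163,0,0,-0.034,1]
    - [0,-0.001,0.163,0,0,-0.034,1]
    - [0,-0.001,0.163,0,0,-0.034,0.62]
    - [0,-0.001,0.163,0,0,-0.034,0.62]
    - [0,-0.001,0.163,0,0,-0.034,0.62]
    - [0,-0.001,0.1,0,0,-0.034,0.6]
    - [0,-0.001,-0.02,0,0,-0.034,0.5]

```text
clock: 24.8
position: [0.5332, -0.1923, 0.0998]
tool_rot: [3.141, -0.004, 3.078]
force: [1.6, -0.9, 0.1]
grip_width: 0.0427
finger_force: 0.0
```

```bash
python3 go.py .43 .35 .25 3.083
```

```text
t24.8 tcp [ 0.5332 -0.1923  0.0998] rpy [ 3.141 -0.004  3.078] w 0.0427 F [ 1.6 -0.9  0.1]
[0.2765, 1.0694, -0.2984, 0.0004, -0.0017, -0.0026]
```

play_rows:
  deltas:
    - [0,0,-0.1,0,0,0,0]
    - [0,0.05,-0.2,0,0,0,0]
    - [0,0.15,-0.25,0,0,0,0]
    - [-0.02,0.25,-0.25,0,0,0,0]
    - [-0.03,0.35,-0.25,0,0,0,0]
    - [-0.04,0.45,-0.25,0,0,0,0]
    - [-0.05,0.55,-0.25,0,0,0,0]
    - [-0.06,0.65,-0.25,0,0,0,0]
    - [-0.07,0.75,-0.25,0,0,0,0]
    - [-0.08,0.85,-0.25,0,0,0,0]

```text
clock: 25.8
position: [0.5999, 0.2191, 0.2262]
tool_rot: [3.141, 0.001, 3.077]
force: [0.6, -0.5, -0.0]
grip_width: 0.0855
finger_force: 0.0
```

play_rows:
  deltas:
    - [0,0.08,0,0,0,0,0]
    - [0,0.14,0,0,0,0,0]
    - [0,0.16,0,0,0,0,0]
    - [0,0.16,0,0,0,0,0]

```text
clock: 26.2
position: [0.6045, 0.2982, 0.2255]
tool_rot: [3.141, 0.0, 3.079]
force: [0.4, -0.4, 0.6]
grip_width: 0.0853
finger_force: 0.0
```

```bash
python3 go.py; cat > fr.py <<'E'
from h import *
import sys
c=cal("wrist");im=grab_frame("wrist");cv2.imwrite(sys.argv[1],im[:,:,::-1])
h,s,v=hsv(im);m=((s<205)&(s>60)&(h>12)&(h<24)&(v>60)).astype(np.uint8);m[300:]=0
m=cv2.morphologyEx(m,2,np.ones((3,3)))
for cc,t,l in blobs(m,400,8000):
    cn=max(cv2.findContours(l.astype(np.uint8),0,1)[0],key=len);W=plane("wrist",cn[:,0,:],.018,c)[:,:2]
    rc=cv2.minAreaRect((W*1000).astype(np.float32));print("blob",cc.round(),t[4],"rect",np.round(rc[0],1),np.round(rc[1],1),round(rc[2],1))
E
python3 fr.py pics/w6.png
```

```text
t26.2 tcp [0.6045 0.2982 0.2255] rpy [3.141 0.    3.079] w 0.0853 F [ 0.4 -0.4  0.6]
blob [419. 142.] 1951 rect [548.1 400.3] [52.1 52.2] 30.6
```

View pics/w6.png

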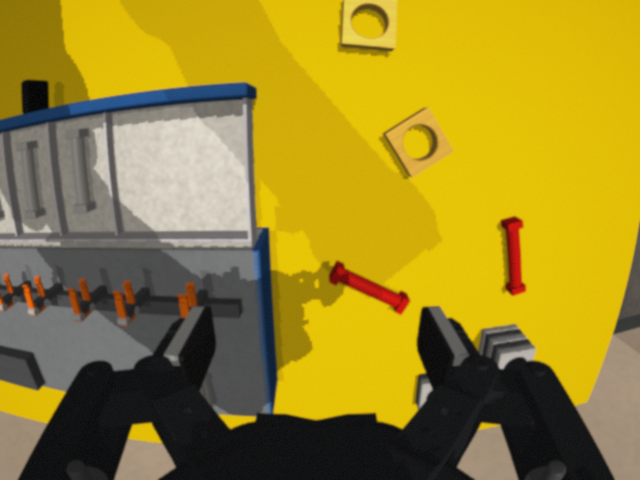

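Wrist view: frame B has been knocked aside. It is now at (419,142), which is (0.548, 0.400) in the world. Frame A is at (370,20), and the bars in the drawer are fine.

```bash
python3 go.py .5485 .401 .1 3.676 .5485 .401 .006 3.676
```

```text
t26.2 tcp [0.605  0.2965 0.2255] rpy [-3.141  0.     3.077] w 0.0852 F [ 0.3 -0.8  0.1]
[0.1262, 0.2015, 0.251, -0.0002, 0.0001, -0.2858]
[0.1262, 0.2016, 0.439, -0.0002, 0.0001, -0.2858]
```

play_rows:
  deltas:
    - [0.04,0.06,0.05,0,0,-0.07,0]
    - [0.08,0.12,0.1,0,0,-0.14,0]
    - [0.12,0.18,0.17,0,0,-0.21,0]
    - [0.126,0.202,0.23,0,0,-0.286,0]
    - [0.126,0.202,0.23,0,0,-0.286,0]
    - [0.126,0.202,0.23,0,0,-0.286,0]

```text
clock: 26.85
position: [0.5498, 0.3997, 0.1109]
tool_rot: [-3.141, -0.0, -2.612]
force: [0.3, -0.8, 0.0]
grip_width: 0.0854
finger_force: 0.0
```

```bash
python3 go.py .5485 .401 .006 3.676;python3 fr.py pics/w7.png
```

```text
t26.9 tcp [0.5498 0.3997 0.1109] rpy [-3.141 -0.    -2.612] w 0.0854 F [ 0.3 -0.8  0. ]
[0.0009, 0.0037, 0.2098, -0.0005, -0.0001, -0.0023]
blob [354.  54.] 3982 rect [429.7 358.6] [50.8 51.9] 83.2
blob [320. 239.] 4084 rect [547.1 400.7] [53.4 50.4] 30.4
```

View pics/w7.png

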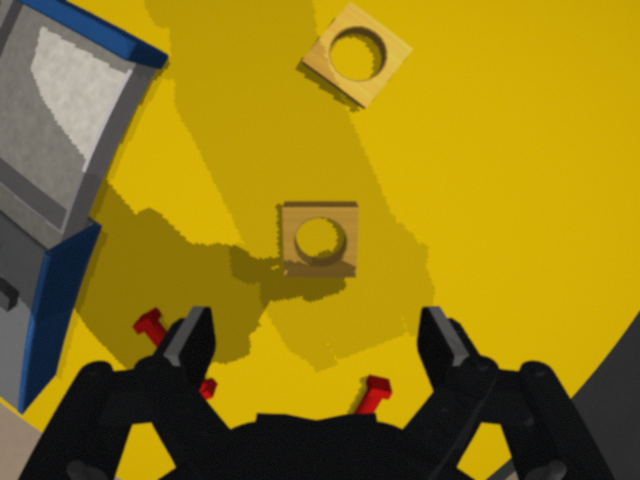

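The frame sits square at (320,239) between the open fingers, and both red bars are clear. Descending to grip.

play_rows:
  deltas:
    - [0.001,0.003,0.08,0,0,-0.002,0]
    - [0.001,0.003,0.15,0,0,-0.002,0]
    - [0.001,0.003,0.2,0,0,-0.002,0]
    - [0.001,0.003,0.21,0,0,-0.002,0]
    - [0.001,0.003,0.21,0,0,-0.002,0.3]
    - [0.001,0.003,0.21,0,0,-0.002,0.6]
    - [0.001,0.003,0.21,0,0,-0.002,1]
    - [0.001,0.003,0.21,0,0,-0.002,1]
    - [0.001,0.003,0.21,0,0,-0.002,1]
  newtons: 70

```text
clock: 27.8
position: [0.5486, 0.4032, 0.008]
tool_rot: [-3.141, 0.003, -2.604]
force: [-1.8, -4.3, 14.9]
grip_width: 0.0478
finger_force: 71.1
```

play_rows:
  deltas:
    - [0,0,-0.05,0,0,0,1]
    - [0,0,-0.12,0,0,0,1]
    - [0,0,-0.18,0,0,0,1]
    - [0,0,-0.2,0,0,0,1]
    - [0,0,-0.2,0,0,0,1]

```text
clock: 28.3
position: [0.5483, 0.4033, 0.1075]
tool_rot: [3.141, 0.003, -2.603]
force: [1.6, 0.7, -1.8]
grip_width: 0.0475
finger_force: 74.0
```

```bash
python3 go.py .5799 .1607 .1 3.083 .5799 .1607 .019 3.083
```

```text
t28.3 tcp [0.5483 0.4033 0.1075] rpy [ 3.141e+00  3.000e-03 -2.603e+00] w 0.0475 F [ 1.6  0.7 -1.8]
[0.1945, -0.4489, 0.0143, 0.0006, 0.0015, 0.285]
[0.195, -0.4489, 0.1763, 0.0006, 0.0015, 0.285]
```

play_rows:
  deltas:
    - [0.03,-0.06,0,0,0,0.06,1]
    - [0.06,-0.12,0,0,0,0.12,1]
    - [0.09,-0.19,0,0,0,0.18,1]
    - [0.12,-0.26,0,0,0,0.24,1]
    - [0.15,-0.33,0,0,0,0.285,1]
    - [0.18,-0.4,0,0,0,0.285,1]
    - [0.194,-0.449,0.01,0,0,0.285,1]
    - [0.194,-0.449,0.05,0,0,0.285,1]
    - [0.194,-0.449,0.05,0,0,0.285,1]
    - [0.194,-0.449,0.05,0,0,0.285,1]

```text
clock: 29.3
position: [0.5786, 0.1608, 0.0797]
tool_rot: [-3.141, -0.002, 3.084]
force: [0.0, 0.6, -1.8]
grip_width: 0.0476
finger_force: 73.9
```

```bash
python3 go.py .5799 .1607 .0215 3.083; python3 fr.py pics/w8.png
```

```text
t29.3 tcp [0.5786 0.1608 0.0797] rpy [-3.141e+00 -2.000e-03  3.084e+00] w 0.0476 F [ 0.   0.6 -1.8]
[-0.0027, -0.0001, 0.1163, -0.0001, -0.0008, 0.0006]
blob [592.  35.] 3797 rect [430.7 353.1] [62.9 55.2] 83.9
blob [316. 272.] 5461 rect [588.6 159.4] [78.4 32.8] 86.7
```

View pics/w8.png

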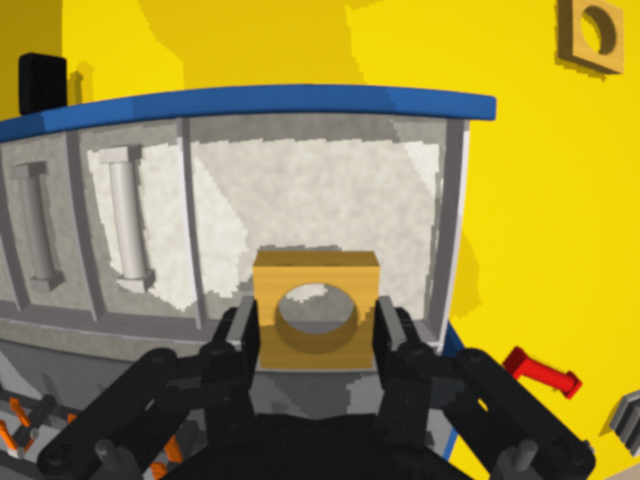

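The frame is held level over the rear of the wide compartment. The divider's back end is at (200,325). I'll check the rear clearance before lowering.

```bash
python3 - <<'E'
from h import *
p0=np.array([.7123,-.0074]);a=-.0587;R2=np.array([[np.cos(a),-np.sin(a)],[np.sin(a),np.cos(a)]])
c=cal("wrist")
for uv,z in [((200,327),.028),((183,118),.028),((225,308),.012),((435,320),.012),((440,150),.012),((463,122),.042),((100,320),.012),((310,87),.07)]:
    X=plane("wrist",[uv],z,c);print(uv,((X[:,:2]-p0)@R2).round(4),X.round(4))
E
```

```text
(200, 327) [[-0.0999  0.0858]] [[0.6176 0.0841 0.028 ]]
(183, 118) [[-0.2279  0.0879]] [[0.4899 0.0937 0.028 ]]
(225, 308) [[-0.1057  0.0996]] [[0.6127 0.0982 0.012 ]]
(435, 320) [[-0.0956  0.2414]] [[0.6311 0.2392 0.012 ]]
(440, 150) [[-0.2091  0.2326]] [[0.5172 0.2371 0.012 ]]
(463, 122) [[-0.2264  0.2342]] [[0.5    0.2397 0.042 ]]
(100, 320) [[-0.0893 -0.0031]] [[ 0.623  -0.0052  0.012 ]]
(310, 87) [[-0.2379  0.1572]] [[0.4841 0.1635 0.07  ]]
```

play_rows:
  deltas:
    - [-0.003,0,0.04,0,0,0,1]
    - [-0.003,0,0.08,0,0,0,1]
    - [-0.003,0,0.105,0,0,0,1]
    - [-0.003,0,0.116,0,0,0,1]
    - [-0.003,0,0.116,0,0,0,1]
    - [-0.003,0,0.116,0,0,0,0.2]
    - [-0.003,0,0.116,0,0,0,0.2]
    - [-0.003,0,0.116,0,0,0,0.2]
    - [-0.003,0,0.04,0,0,0,0.1]
    - [-0.003,0,-0.05,0,0,0,0]

```text
clock: 30.35
position: [0.5799, 0.16, 0.1054]
tool_rot: [-3.141, -0.003, 3.084]
force: [1.2, -0.2, -0.4]
grip_width: 0.0852
finger_force: 0.0
```

```bash
python3 go.py .43 .359 .13 3.023
```

```text
t30.4 tcp [0.5799 0.16   0.1054] rpy [-3.141e+00 -3.000e-03  3.084e+00] w 0.0852 F [ 1.2 -0.2 -0.4]
[0.3223, 0.3799, -0.0488, -0.0005, -0.0013, 0.029]
```

play_rows:
  deltas:
    - [0,0,-0.05,0,0,0,0]
    - [0.06,0.06,-0.07,0,0,0.01,0]
    - [0.11,0.13,-0.07,0,0,0.02,0]
    - [0.17,0.2,-0.07,0,0,0.029,0]
    - [0.23,0.27,-0.07,0,0,0.029,0]
    - [0.29,0.34,-0.06,0,0,0.029,0]
    - [0.322,0.38,-0.04,0,0,0.029,0]
    - [0.322,0.38,-0.02,0,0,0.029,0]
    - [0.322,0.38,-0.02,0,0,0.029,0]
    - [0.322,0.38,-0.02,0,0,0.029,0]

```text
clock: 31.35
position: [0.4319, 0.3583, 0.1155]
tool_rot: [-3.141, 0.0, 3.021]
force: [0.5, -0.3, 0.2]
grip_width: 0.0855
finger_force: 0.0
```

```bash
python3 fr.py pics/w9.png; python3 go.py .43 .359 .006 3.023
```

```text
blob [317. 234.] 3911 rect [427.6 358.7] [50.5 53.3] 83.7
t31.4 tcp [0.4321 0.3584 0.1158] rpy [-3.142e+00  1.000e-03  3.021e+00] w 0.0854 F [-0.1 -0.8  0.5]
[0.0045, 0.0008, 0.2195, -0.0, 0.0003, -0.0009]
```

View pics/w9.png

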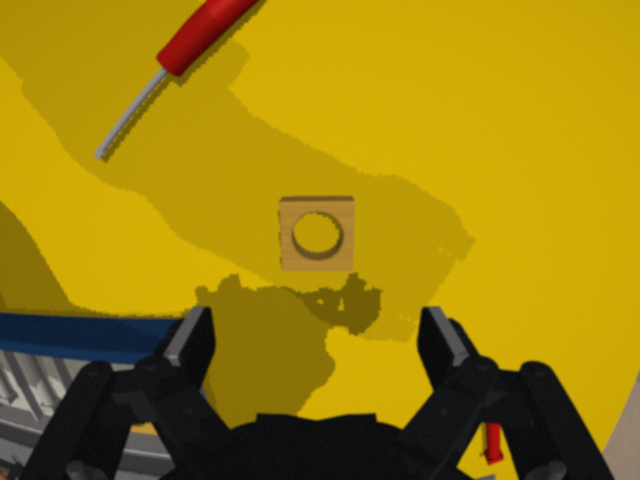

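The frame sits square at (317,234), and the screwdriver tip at (100,155) is clear of the fingers. Gripping.

play_rows:
  deltas:
    - [0.005,0.001,0.08,0,0,0,0]
    - [0.006,0.001,0.15,0,0,0,0]
    - [0.006,0.001,0.2,0,0,0,0]
    - [0.006,0.001,0.22,0,0,0,0]
    - [0.006,0.001,0.22,0,0,0,0.3]
    - [0.006,0.001,0.22,0,0,0,0.6]
    - [0.006,0.001,0.22,0,0,0,1]
    - [0.006,0.001,0.22,0,0,0,1]
    - [0.006,0.001,0.22,0,0,0,1]
  newtons: 70

```text
clock: 32.3
position: [0.4291, 0.3605, 0.0073]
tool_rot: [3.14, 0.002, 3.022]
force: [-2.0, -2.9, 11.1]
grip_width: 0.0479
finger_force: 70.9
```

play_rows:
  deltas:
    - [0,0,-0.05,0,0,0,1]
    - [0,0,-0.12,0,0,0,1]
    - [0,0,-0.18,0,0,0,1]
    - [0,0,-0.2,0,0,0,1]
    - [0,0,-0.2,0,0,0,1]

```text
clock: 32.8
position: [0.4291, 0.3606, 0.1073]
tool_rot: [3.139, 0.002, 3.022]
force: [0.3, 0.1, -2.2]
grip_width: 0.0477
finger_force: 74.2
```

```bash
python3 go.py .523 .164 .1 3.083
```

```text
t32.8 tcp [0.4291 0.3606 0.1073] rpy [3.139e+00 2.000e-03 3.022e+00] w 0.0477 F [ 0.3  0.1 -2.2]
[-0.2332, -0.3681, 0.0142, 0.0012, 0.0012, -0.029]
```

play_rows:
  deltas:
    - [-0.03,-0.06,0,0,0,-0.01,1]
    - [-0.07,-0.12,0,0,0,-0.02,1]
    - [-0.11,-0.19,0,0,0,-0.029,1]
    - [-0.15,-0.26,0,0,0,-0.029,1]
    - [-0.2,-0.33,0,0,0,-0.029,1]
    - [-0.233,-0.368,0,0,0,-0.029,1]
    - [-0.233,-0.368,0.04,0,0,-0.029,1]
    - [-0.233,-0.368,0.04,0,0,-0.029,1]
    - [-0.233,-0.368,0.04,0,0,-0.029,1]

```text
clock: 33.7
position: [0.5212, 0.164, 0.0846]
tool_rot: [-3.141, -0.002, 3.084]
force: [1.2, 0.4, -1.8]
grip_width: 0.0477
finger_force: 74.1
```

```bash
python3 go.py .523 .164 .021 3.083
```

```text
t33.7 tcp [0.5212 0.164  0.0846] rpy [-3.141e+00 -2.000e-03  3.084e+00] w 0.0477 F [ 1.2  0.4 -1.8]
[-0.0038, 0.0003, 0.1272, -0.0002, -0.0009, 0.0006]
```

play_rows:
  deltas:
    - [-0.004,0,0.04,0,0,0,1]
    - [-0.004,0,0.08,0,0,0,1]
    - [-0.004,0,0.115,0,0,0,1]
    - [-0.004,0,0.127,0,0,0,1]
    - [-0.004,0,0.127,0,0,0,1]
    - [-0.004,0,0.127,0,0,0,0.2]
    - [-0.004,0,0.127,0,0,0,0.2]
    - [-0.004,0,0.127,0,0,0,0.2]
    - [-0.004,0,0.04,0,0,0,0.1]
    - [-0.004,0,-0.05,0,0,0,0]

```text
clock: 34.7
position: [0.5233, 0.1633, 0.1109]
tool_rot: [-3.141, -0.002, 3.084]
force: [0.9, 0.2, 0.9]
grip_width: 0.0852
finger_force: 0.0
```

```bash
python3 w.py -.29 0; python3 go.py .41 .0095 .25 3.083
```

```text
0.4228 0.0096
t34.7 tcp [0.5233 0.1633 0.1109] rpy [-3.141e+00 -2.000e-03  3.084e+00] w 0.0852 F [0.9 0.2 0.9]
[0.209, -0.3205, -0.2774, -0.0004, -0.001, 0.0004]
```

play_rows:
  deltas:
    - [0,0,-0.1,0,0,0,0.3]
    - [0,-0.05,-0.2,0,0,0,0.6]
    - [0.04,-0.12,-0.27,0,0,0,1]
    - [0.08,-0.19,-0.277,0,0,0,1]
    - [0.12,-0.26,-0.277,0,0,0,1]
    - [0.17,-0.32,-0.277,0,0,0,1]
    - [0.209,-0.32,-0.277,0,0,0,1]
    - [0.209,-0.32,-0.277,0,0,0,1]
    - [0.209,-0.32,-0.277,0,0,0,1]

```text
clock: 35.6
position: [0.4109, 0.0099, 0.2494]
tool_rot: [3.142, 0.002, 3.084]
force: [-0.1, -0.6, 0.5]
grip_width: 0.0002
finger_force: 0.0
```

```bash
python3 w.py -.305 0; python3 go.py .408 .0106 .03 3.083; python3 fr.py pics/w10.png
```

```text
0.4078 0.0105
t35.6 tcp [0.4109 0.0099 0.2494] rpy [3.142e+00 2.000e-03 3.084e+00] w 0.0002 F [-0.1 -0.6  0.5]
[0.0065, 0.0009, 0.4389, 0.0, 0.0007, 0.0003]
```

View pics/w10.png

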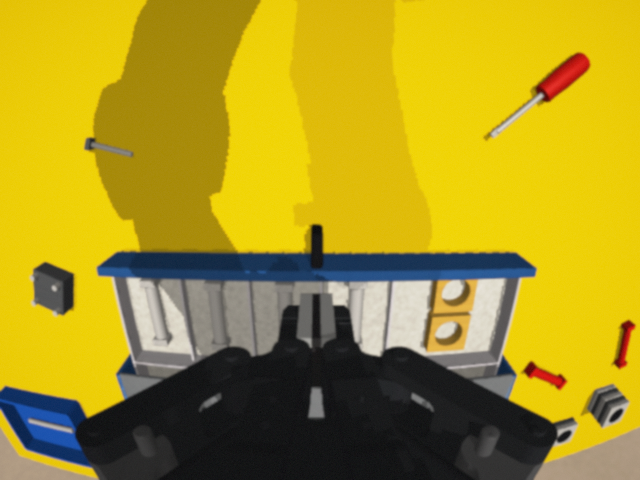

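All four bars and both frames lie in the drawer (frames at (457,292) and (449,331), fin end at (317,227)). I'll check the frames' spacing and the fin end.

```bash
python3 - <<'E'
from h import *
p0=np.array([.7123,-.0074]);a=-.0587;R2=np.array([[np.cos(a),-np.sin(a)],[np.sin(a),np.cos(a)]])
c=cal("wrist");im=cv2.imread("pics/w10.png")
L=lambda uv,z:((plane("wrist",uv,z,c)[:,:2]-p0)@R2).round(4).tolist()
print("fin end",L([[317,227]],.058),"front inner",L([[400,281]],.042))
h,s,v=hsv(im[:,:,::-1]);m=(s>100)&(h>12)&(h<24)&(v>60);m[:270]=0;m[:,:424]=0;m[:,480:]=0;m[356:]=0
b=cv2.morphologyEx(m.astype(np.uint8),2,np.ones((3,3)))
cs,hi=cv2.findContours(b,cv2.RETR_CCOMP,1)
for q,hh in zip(cs,hi[0]):
    if len(q)<15: continue
    X=np.array(L(q[:,0,:],.030)); print("hole" if hh[3]>=0 else "outer",len(q),cv2.minAreaRect((X*1000).astype(np.float32)))
cv2.imwrite("pics/c10.png",cv2.resize(im[230:370,330:540],None,fx=3.5,fy=3.5,interpolation=cv2.INTER_CUBIC))
E
```

```text
fin end [[-0.2834, 0.0003]] front inner [[-0.2194, 0.0882]]
outer 249 ((-164.8000030517578, 156.9499969482422), (96.60000610351562, 55.100006103515625), -0.0)
hole 60 ((-147.2339630126953, 155.83111572265625), (27.156171798706055, 28.983078002929688), 74.0545654296875)
```

View pics/c10.png

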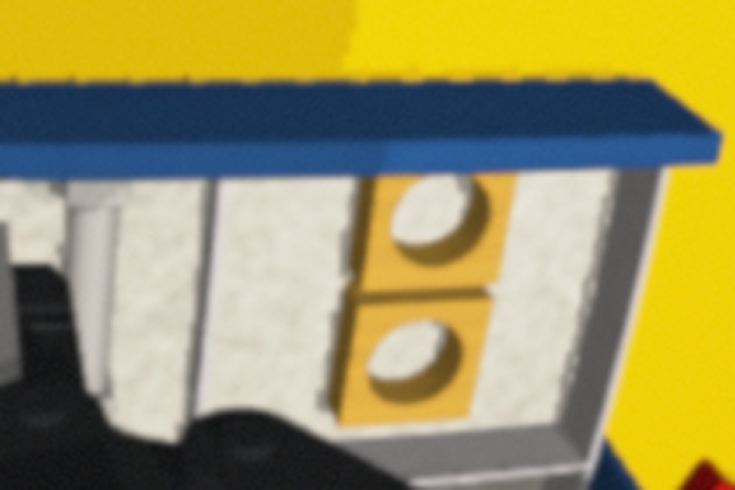

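The crop shows both frames flat with a small gap and no overlap. Now closing the drawer by pushing on the fin's end.

play_rows:
  deltas:
    - [0.007,0.001,0.1,0,0,0,1]
    - [0.007,0.001,0.2,0,0,0,1]
    - [0.007,0.001,0.3,0,0,0,1]
    - [0.007,0.001,0.38,0,0,0,1]
    - [0.007,0.001,0.43,0,0,0,1]
    - [0.007,0.001,0.43,0,0,0,1]
    - [0.007,0.001,0.43,0,0,0,1]

```text
clock: 36.35
position: [0.4073, 0.011, 0.034]
tool_rot: [-3.141, -0.001, 3.084]
force: [0.6, -0.2, 0.7]
grip_width: -0.0001
finger_force: 0.0
```

```bash
python3 go.py .5656 .0012 .034 3.083
```

```text
t36.4 tcp [0.4073 0.011  0.034 ] rpy [-3.141e+00 -1.000e-03  3.084e+00] w -0.0001 F [ 0.6 -0.2  0.7]
[-0.3171, -0.0014, -0.0002, -0.0001, -0.0004, 0.0007]
```

play_rows:
  deltas:
    - [-0.01,0,0,0,0,0,1]
    - [-0.02,0,0,0,0,0,1]
    - [-0.035,0,0,0,0,0,1]
    - [-0.055,0,0,0,0,0,1]
    - [-0.08,0,0,0,0,0,1]
    - [-0.105,0,0,0,0,0,1]
    - [-0.13,0,0,0,0,0,1]
    - [-0.155,0,0,0,0,0,1]
    - [-0.175,0,0,0,0,0,1]
    - [-0.19,-0.001,0,0,0,0,1]

```text
clock: 37.35
position: [0.5029, 0.0045, 0.034]
tool_rot: [3.141, 0.0, 3.083]
force: [-2.4, 1.5, 1.7]
grip_width: -0.0004
finger_force: 1.1
```

play_rows:
  deltas:
    - [-0.02,0,0,0,0,0,1]
    - [-0.04,0,0,0,0,0,1]
    - [-0.06,0,0,0,0,0,1]
    - [-0.08,0,0,0,0,0,1]
    - [-0.1,0,0,0,0,0,1]
    - [-0.11,0,0,0,0,0,1]
    - [-0.118,0,0,0,0,0,1]
    - [-0.122,0,0,0,0,0,1]
    - [-0.126,0,0,0,0,0,1]
    - [-0.126,0,0,0,0,0,1]

```text
clock: 38.35
position: [0.5553, 0.0011, 0.0323]
tool_rot: [-3.138, -0.019, 3.085]
force: [-58.5, 5.4, 40.5]
grip_width: 0.0002
finger_force: 30.2
```

```bash
python3 go.py .5656 .0012 .034 3.083
```

```text
t38.4 tcp [0.5553 0.0011 0.0323] rpy [-3.138 -0.019  3.085] w 0.0002 F [-58.5   5.4  40.5]
[-0.0204, 0.0014, -0.0038, -0.0015, -0.009, 0.0007]
```

play_rows:
  deltas:
    - [0.02,0,0,0,0.009,0,1]
    - [0.04,0,0,0,0.009,0,1]
    - [0.08,0,-0.06,0,0.009,0,1]
    - [0.12,0,-0.15,0,0.009,0,1]
    - [0.14,0,-0.25,0,0.009,0,1]
    - [0.15,0,-0.35,0,0.009,0,1]
    - [0.15,0,-0.42,0,0.009,0,1]
    - [0.15,0,-0.42,0,0.009,0,1]

```text
clock: 39.15
position: [0.4921, 0.0054, 0.2486]
tool_rot: [3.141, -0.01, 3.083]
force: [1.3, 0.6, -0.4]
grip_width: -0.0003
finger_force: 0.0
```

```bash
python3 go.py;python3 - <<'E'
from h import *
p0=np.array([.7123,-.0074]);a=-.0587;R2=np.array([[np.cos(a),-np.sin(a)],[np.sin(a),np.cos(a)]])
c=cal("wrist");im=grab_frame("wrist");cv2.imwrite("pics/w11.png",im[:,:,::-1])
h,s,v=hsv(im)
X=np.array([.7123-.136,0.001,.058]);u=proj("wrist",X,c)[0];print("fin end if shut",u.round(1))
x=int(round(u[0]));print([(r,int(v[r,x]),int(s[r,x])) for r in range(int(u[1])-25,int(u[1])+60,3)])
E
```

```text
t39.1 tcp [0.4921 0.0054 0.2486] rpy [ 3.141 -0.01   3.083] w -0.0003 F [ 1.3  0.6 -0.4]
fin end if shut [317.  292.8]
[(267, 222, 239), (270, 136, 225), (273, 16, 32), (276, 13, 39), (279, 14, 73), (282, 14, 36), (285, 19, 0), (288, 20, 26), (291, 19, 27), (294, 25, 20), (297, 23, 11), (300, 20, 13), (303, 24, 21), (306, 23, 33), (309, 24, 21), (312, 25, 10), (315, 24, 21), (318, 22, 23), (321, 24, 32), (324, 25, 31), (327, 25, 20), (330, 24, 32), (333, 23, 44), (336, 25, 41), (339, 43, 6), (342, 45, 28), (345, 29, 18), (348, 37, 14), (351, 34, 8)]
```

```bash
python3 - <<'E'
from h import *
p0=np.array([.7123,-.0074]);a=-.0587;R2=np.array([[np.cos(a),-np.sin(a)],[np.sin(a),np.cos(a)]])
c=cal("wrist");im=cv2.imread("pics/w11.png")[:,:,::-1]
for yl in(.12,-.12):
  for xl,z in((-.1,.07),(-.1,.0),(-.11,.07),(-.106,.05)):
    X=np.r_[R2@[xl,yl]+p0,z];u=proj("wrist",X,c)[0];print(yl,xl,z,u.round(1))
  x=int(round(u[0]))
  print([(r,im[r,x].tolist()) for r in range(268,345,2)])
E
```

```text
0.12 -0.1 0.07 [432.1 329.5]
0.12 -0.1 0.0 [416.2 299.6]
0.12 -0.11 0.07 [433.4 321.3]
0.12 -0.106 0.05 [427.8 315.3]
[(268, [241, 214, 1]), (270, [242, 216, 11]), (272, [242, 216, 12]), (274, [242, 215, 4]), (276, [242, 216, 12]), (278, [242, 215, 10]), (280, [242, 215, 7]), (282, [242, 215, 8]), (284, [242, 215, 8]), (286, [241, 214, 0]), (288, [241, 214, 6]), (290, [232, 199, 10]), (292, [193, 160, 19]), (294, [94, 87, 61]), (296, [34, 55, 85]), (298, [25, 52, 86]), (300, [24, 54, 87]), (302, [26, 54, 87]), (304, [23, 53, 85]), (306, [25, 52, 86]), (308, [28, 54, 88]), (310, [27, 52, 86]), (312, [29, 53, 88]), (314, [33, 65, 107]), (316, [43, 88, 145]), (318, [44, 93, 153]), (320, [45, 93, 153]), (322, [48, 91, 148]), (324, [72, 78, 98]), (326, [87, 74, 54]), (328, [101, 100, 98]), (330, [127, 127, 126]), (332, [131, 131, 131]), (334, [131, 131, 131]), (336, [132, 132, 131]), (338, [130, 131, 130]), (340, [129, 129, 128]), (342, [130, 132, 131]), (344, [130, 131, 129])]
-0.12 -0.1 0.07 [201.5 329.7]
-0.12 -0.1 0.0 [217.1 299.7]
-0.12 -0.11 0.07 [200.2 321.4]
-0.12 -0.106 0.05 [205
[... 156 characters left out ...]
170, 141, 10]), (282, [171, 142, 12]), (284, [171, 142, 11]), (286, [170, 142, 6]), (288, [168, 140, 9]), (290, [153, 128, 13]), (292, [134, 113, 23]), (294, [77, 74, 59]), (296, [24, 44, 69]), (298, [21, 44, 70]), (300, [20, 42, 68]), (302, [19, 42, 69]), (304, [17, 43, 69]), (306, [18, 42, 68]), (308, [19, 42, 68]), (310, [19, 42, 67]), (312, [21, 42, 69]), (314, [21, 48, 78]), (316, [30, 59, 97]), (318, [30, 62, 100]), (320, [31, 61, 100]), (322, [39, 64, 99]), (324, [91, 95, 102]), (326, [99, 96, 92]), (328, [77, 77, 77]), (330, [87, 88, 88]), (332, [88, 88, 88]), (334, [88, 88, 88]), (336, [88, 88, 89]), (338, [90, 89, 88]), (340, [89, 89, 89]), (342, [90, 91, 92]), (344, [89, 90, 90])]
```

play_rows:
  deltas:
    - [-0.05,0,0,0,-0.005,0,1]
    - [-0.14,0,0,0,-0.005,0,1]
    - [-0.23,0,0,0,-0.005,0,1]
    - [-0.31,0,0,0,-0.005,0,1]
    - [-0.38,0,0,0,-0.005,0,1]
    - [-0.38,0,0,0,-0.005,0,1]
    - [-0.38,0,0,0,-0.005,0,1]

```text
clock: 39.9
position: [0.6792, -0.0056, 0.2382]
tool_rot: [-3.141, -0.01, 3.084]
force: [0.0, -0.4, -0.2]
grip_width: 0.0
finger_force: 0.0
```

```bash
python3 - <<'E'
from h import *
p0=np.array([.7123,-.0074]);a=-.0587;R2=np.array([[np.cos(a),-np.sin(a)],[np.sin(a),np.cos(a)]])
c=cal("wrist");im=grab_frame("wrist");cv2.imwrite("pics/w12.png",im[:,:,::-1]);print("cam",((c[3][:2]-p0)@R2).round(3),c[3][2])
for yl in(.1,-.1,.2):
  for xl,z in((-.1,.07),(-.11,.07),(-.11,.06),(-.11,0)):
    X=np.r_[R2@[xl,yl]+p0,z];u=proj("wrist",X,c)[0];print(yl,xl,z,u.round(1))
  x,r0=u.round().astype(int)
  print([(r,*im[r,x].tolist()) for r in range(r0-8,r0+24)])
E
```

```text
cam [-0.113 -0.001] 0.3826559471677556
0.1 -0.1 0.07 [433.2 142.4]
0.1 -0.11 0.07 [433.6 130.9]
0.1 -0.11 0.06 [430.2 130.6]
0.1 -0.11 0 [413.2 129.1]
[(121, 252, 236, 13), (122, 252, 236, 18), (123, 252, 236, 10), (124, 252, 237, 16), (125, 252, 236, 7), (126, 252, 237, 15), (127, 252, 234, 27), (128, 243, 219, 64), (129, 185, 161, 112), (130, 97, 112, 147), (131, 55, 101, 161), (132, 51, 102, 164), (133, 50, 100, 164), (134, 50, 99, 162), (135, 48, 98, 160), (136, 48, 98, 160), (137, 48, 98, 160), (138, 50, 99, 161), (139, 47, 97, 157), (140, 48, 94, 152), (141, 52, 89, 139), (142, 74, 93, 121), (143, 105, 110, 119), (144, 126, 127, 129), (145, 135, 135, 134), (146, 136, 137, 136), (147, 137, 138, 136), (148, 136, 137, 136), (149, 137, 137, 138), (150, 138, 139, 139), (151, 138, 139, 139), (152, 137, 139, 138)]
-0.1 -0.1 0.07 [200.6 142.1]
-0.1 -0.11 0.07 [200.1 130.7]
-0.1 -0.11 0.06 [203.5 130.4]
-0.1 -0.11 0 [220.3 128.9]
[(121, 197, 165, 16), (122, 198, 164, 12), (123, 197, 163, 10), (124, 197, 164, 11), (125, 199, 164, 16), (126, 198, 165, 19), (127, 183, 155, 42), (128, 141, 
[... 615 characters left out ...]
.11 0 [498.1 135.6]
[(128, 252, 235, 5), (129, 252, 235, 14), (130, 252, 235, 7), (131, 252, 235, 14), (132, 252, 235, 12), (133, 251, 234, 12), (134, 249, 228, 41), (135, 226, 197, 84), (136, 152, 147, 134), (137, 81, 116, 166), (138, 56, 109, 176), (139, 56, 111, 180), (140, 53, 110, 178), (141, 52, 108, 177), (142, 52, 109, 177), (143, 53, 109, 177), (144, 52, 108, 176), (145, 53, 107, 175), (146, 52, 103, 170), (147, 57, 97, 152), (148, 80, 99, 133), (149, 115, 120, 130), (150, 136, 138, 138), (151, 144, 147, 145), (152, 147, 150, 148), (153, 148, 151, 150), (154, 147, 151, 149), (155, 149, 150, 150), (156, 148, 149, 148), (157, 146, 148, 149), (158, 147, 149, 148), (159, 146, 149, 149)]
```

Seen from directly above, the drawer face meets the case edge with no gap, so the drawer is shut and the arm is clear. Handing in.

```bash
python3 -c "
from workcell import *
print(job_done())"
```

```text
the job is handed in; nothing more can be done
None
```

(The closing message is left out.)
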